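# Put the laser filter set away in its cassette

## Task

Put the laser filter paddles away: slide each one that is on the bench, disc first and flat, fully home to the back of the cassette slot marked with the colour of its grip. When all of them are in, set the orange tag block into the recess on top of the cassette and press it down until it is flush, and leave the paddles home. Do not disturb the mug, the oil can or the steel gauge block.

Things in the scene. Friction and masses are not known exactly. Their poses are not given: they have to be found in the camera images.
- cassette: fixed aluminium rack, 72 (x) x 82 x 211 high, foot 92 x 100 x 10. Origin: centre of underside; x points into it. Mouth at x = -36, towards the robot; back wall at x = +30; 66 wide inside. Five slots: black ledges on both sides, tops at z = 35, 67, 99, 131, 163; 34 open between, 17 clear above, but a 4 high retaining lip at the front (x = -36 to -28). Colour marks at the front
- paddle_red: filter paddle: flat aluminium disc, diameter 60, 5 thick; a stem 10 wide, 5 thick runs to its -x, with an upright red grip tab at the end: 24 long (x), 12 wide (y), centred at x = -100, end at -112, top at z = 28. Origin: disc centre, underside. About 30 g, balance point at x = -17. Starts flat on the left half of the bench, tab up, or absent. Fixed equipment: beyond world x 560, y 420
- paddle_yellow: filter paddle: flat aluminium disc, diameter 60, 5 thick; a stem 10 wide, 5 thick runs to its -x, with an upright yellow grip tab at the end: 24 long (x), 12 wide (y), centred at x = -100, end at -112, top at z = 28. Origin: disc centre, underside. About 30 g, balance point at x = -17. Starts flat on the left half of the bench, tab up, or absent. Fixed equipment: beyond world x 560, y 420
- paddle_green: filter paddle: flat aluminium disc, diameter 60, 5 thick; a stem 10 wide, 5 thick runs to its -x, with an upright green grip tab at the end: 24 long (x), 12 wide (y), centred at x = -100, end at -112, top at z = 28. Origin: disc centre, underside. About 30 g, balance point at x = -17. Starts flat on the left half of the bench, tab up, or absent. Fixed equipment: beyond world x 560, y 420
- paddle_blue: filter paddle: flat aluminium disc, diameter 60, 5 thick; a stem 10 wide, 5 thick runs to its -x, with an upright blue grip tab at the end: 24 long (x), 12 wide (y), centred at x = -100, end at -112, top at z = 28. Origin: disc centre, underside. About 30 g, balance point at x = -17. Starts flat on the left half of the bench, tab up, or absent. Fixed equipment: beyond world x 560, y 420
- paddle_white: filter paddle: flat aluminium disc, diameter 60, 5 thick; a stem 10 wide, 5 thick runs to its -x, with an upright white grip tab at the end: 24 long (x), 12 wide (y), centred at x = -100, end at -112, top at z = 28. Origin: disc centre, underside. About 30 g, balance point at x = -17. Starts flat on the left half of the bench, tab up, or absent. Fixed equipment: beyond world x 560, y 420
- slot_red (a point): lowest slot, red marks: the point where the red paddle's origin is when home (on the ledge tops behind the 4 high front lip, disc against the back wall: slide in over the lip, then lower). Axes as the cassette: x into the slot, z up. The stem then sticks out of the mouth to -x, tab 64 in front of the mouth
- slot_yellow (a point): second from the bottom slot, yellow marks: the point where the yellow paddle's origin is when home (on the ledge tops behind the 4 high front lip, disc against the back wall: slide in over the lip, then lower). Axes as the cassette: x into the slot, z up. The stem then sticks out of the mouth to -x, tab 64 in front of the mouth
- slot_green (a point): middle slot, green marks: the point where the green paddle's origin is when home (on the ledge tops behind the 4 high front lip, disc against the back wall: slide in over the lip, then lower). Axes as the cassette: x into the slot, z up. The stem then sticks out of the mouth to -x, tab 64 in front of the mouth
- slot_blue (a point): second from the top slot, blue marks: the point where the blue paddle's origin is when home (on the ledge tops behind the 4 high front lip, disc against the back wall: slide in over the lip, then lower). Axes as the cassette: x into the slot, z up. The stem then sticks out of the mouth to -x, tab 64 in front of the mouth
- slot_white (a point): topmost slot, white marks: the point where the white paddle's origin is when home (on the ledge tops behind the 4 high front lip, disc against the back wall: slide in over the lip, then lower). Axes as the cassette: x into the slot, z up. The stem then sticks out of the mouth to -x, tab 64 in front of the mouth
- tag_block: orange block with a white label patch, 30 (x) x 44 (y) x 22 high, 50 g; origin: centre of underside; starts upright on the bench between robot and cassette
- tag_seat (a point): where the tag block's origin is when flush in the recess on the cassette's top: 22 below the top face. Recess 35 (x) x 49 (y), axes as the cassette; block fits either way round. A rubber pad in it first holds the block 10 proud; pressed with more than about 5 N (10 N is ample) it sinks 10 to a stop and stays down
- mug: green mug, 94 high, bystander at the right of the bench; origin at its underside
- oil_can: red oil can with a spout, 148 high, bystander at the right of the bench; origin at its underside
- gauge_block: grey steel block with holes, 26 x 76 x 51 high, bystander at the right of the bench; origin at its underside
Not all that is in view belongs to the job. What is meant by the tag_block is not black, pink or red, and is the smaller of those in its own colour.

How it is judged (in metres and radians):
On the way, in this order (a step that is already met when the one before it is completed fails the run):
1. every paddle present is home in the slot of its colour and let go (x of paddle_red in the frame of slot_red between -0.007 and 0.006 m and y of paddle_red in the frame of slot_red between -0.008 and 0.008 m and z of paddle_red in the frame of slot_red between -0.005 and 0.006 m and angle between each of paddle_red, paddle_yellow, paddle_green, paddle_blue, paddle_white's own z axis and vertical below 0.12 rad and x of paddle_yellow in the frame of slot_yellow between -0.007 and 0.006 m and y of paddle_yellow in the frame of slot_yellow between -0.008 and 0.008 m and z of paddle_yellow in the frame of slot_yellow between -0.005 and 0.006 m and x of paddle_green in the frame of slot_green between -0.007 and 0.006 m and y of paddle_green in the frame of slot_green between -0.008 and 0.008 m and z of paddle_green in the frame of slot_green between -0.005 and 0.006 m and x of paddle_blue in the frame of slot_blue between -0.007 and 0.006 m and y of paddle_blue in the frame of slot_blue between -0.008 and 0.008 m and z of paddle_blue in the frame of slot_blue between -0.005 and 0.006 m and x of paddle_white in the frame of slot_white between -0.007 and 0.006 m and y of paddle_white in the frame of slot_white between -0.008 and 0.008 m and z of paddle_white in the frame of slot_white between -0.005 and 0.006 m and contact force between each of paddle_red, paddle_yellow, paddle_green, paddle_blue, paddle_white and the fingers below 0.1 N), for 0.2 s.
2. the tag block is pressed flush into the recess (horizontal distance between tag_block and tag_seat below 0.006 m and z of tag_block in the frame of tag_seat between -0.003 and 0.0025 m and angle between tag_block's own z axis and vertical below 0.1 rad), for 0.2 s.
At the end, for the whole second after the job is handed in: Each paddle present lies flat on the ledges of its own colour's slot, within 7 mm of the back stop and 8 mm sideways, tilt under 0.12 rad; the tag block is in the recess within 6 mm of its centre, flush within 2.5 mm; all at rest and released (all of step 1 and all of step 2 and linear speed of each of paddle_red, paddle_yellow, paddle_green, paddle_blue, paddle_white, tag_block below 0.02 m/s and contact force between tag_block and the fingers below 0.1 N); the robot touches nothing.
It fails at once if the mug is knocked aside by more than 3 cm or tipped over (distance of mug from where it was at the start of the episode above 0.03 m or angle between mug's own z axis and vertical above 0.4 rad).
It fails at once if the oil can is knocked aside by more than 3 cm or tipped over (distance of oil_can from where it was at the start of the episode above 0.03 m or angle between oil_can's own z axis and vertical above 0.4 rad).
It fails at once if the gauge block is knocked aside by more than 3 cm or tipped over (distance of gauge_block from where it was at the start of the episode above 0.03 m or angle between gauge_block's own z axis and vertical above 0.4 rad).
Of paddle_red, paddle_yellow, paddle_green, paddle_blue, paddle_white only 4 to 5 are there at a start; the rules pass over those that are not, and their reading is None.
At some moment in a run one of paddle_red, paddle_yellow, paddle_green, paddle_blue, paddle_white, tag_block may be knocked a few centimetres aside while the robot is not near it.
It also fails if it takes over 210 s, if anything falls off the work surface, if the arm or the gripper's body presses on something with over 40 N, if the wrist force passes 120 N, or if a joint passes its speed limit or range.

## Robot

A 6-joint arm with a two-finger parallel gripper is mounted at the origin on a cart in front of the work surface, level with it; the furniture and walls round the work are solid. World frame = base frame: x ahead of the robot, y to its left, z up, the work surface at z = 0. Lengths are in mm, angles in rad, forces in N, time in s.
With the tool pointing down it reaches from about 325 to 850 mm from the base axis. Payload 4.4 kg.
Tool frame: the origin (TCP) lies at the centre of the arm's flange, where the gripper is bolted on; the fingertips stand 199 mm ahead of it and the grasp point (between the pads) lies 180 mm ahead of it; y points along the fingers, x is the direction in which the jaws open and shut, and the axes are right-handed (so a half turn about y gives the same grasp; the last joint's range is limited). The gripper opens to 94 mm and grips with 3 to 60 N. Pads are 16 mm wide; open, the fingers measure 119 mm over their backs; the gripper's body (75 mm by 177 mm) begins 78 mm behind the grasp point.
Start: joints at [-1.419, 0.207, 1.542, -0, 1.393, -0.15], TCP at [170.9, -549.019, 404.647] pointing down, gripper open.
Joint ranges: [-2.73, 2.73], [-0.86, 2.22], [0.23, 2.46], [-1.11, 4.25], [0.08, 2.63], [-2.82, 2.82]. Speed limits (rad/s): [2.79, 2.79, 3.14, 3.14, 3.14, 3.14].

## Interface

Orientations are given as a unit quaternion [w, x, y, z].
In Python, from workcell import read_state, read_camera, sign_off gives the robot as it stands.
- The arm moves only by the tool servo_tool, never from a script. Its argument "steps" is a list of rows, each a list of 5 numbers: the opening, from 0 (shut) to 1 (fully open), then the shift along the tool's x, y, z in mm, then the turn about the tool's y in degrees. In form: [[gripper, dx, dy, dz, twist], ...]. A call has 1 to 12 rows; each row is the pose to reach, as a shift and turn from the pose commanded when the call began, along the tool's axes at that moment; what a row does not reach only later rows make up. A row lasts 1/12 s, in which the tool goes at most 41.7 mm and 7.16 degrees, less where a joint would pass 70% of its speed; a pose out of reach is approached as far as the arm can. A call with a gripper value outside its range is refused whole. The fingers move at their own pace and stop on an object; "squeeze" is the grip in N (left out, the last holds). Time passes only in rows, so rows that repeat a pose let the fingers close. It gives the time, the measured TCP pose, the force and the opening at its end, in the units of the state.
- read_state(): the state, without advancing time (a new reading comes with each control period).
- read_camera(name): name is "scene" or "side" or "wrist"; returns a dict with "color" (480x640x3 uint8, blue, green, red), "z_map" (480x640 float32, mm along the optical axis (not along the pixel's ray), 0 where there is no reading), "camera_matrix" (3x3 intrinsics, pixels), "camera_from_world" (4x4, takes a point from world to camera coordinates); the wrist camera has in their place "T_tool_cam" (4x4, takes a point from camera to tool coordinates, whose origin is the TCP and whose axes are the tool frame's). Camera axes: x right, y down, z forward; pixel columns grow to the right and rows downward; lengths in mm; the calibration is good to about 2 mm. The wrist camera is an equidistant fisheye: a pixel r from the principal point sees the ray r / f radians off the axis. A picture is of the moment at which its call begins: read the wrist's pose just before it.
- sign_off(): hands the job in, once; it reports no verdict.
The state is a dict: "clock": time; "joints": joint angles; "joint_vel": joint speeds; "effort": joint torques, N m; "tcp_pos": TCP position; "ee_rot": TCP orientation; "ft_force": force on the tool from outside, world axes, zero at the start; "moment": the same for the moment, N m; "gripper_width": opening from 0.0 (shut) to 1.0 (fully open).
Only numpy, scipy, OpenCV 4.12 (cv2) and the standard library are available. Lean on these libraries where they do the work, as an engineer would, in place of code of your own. Each camera call takes 0.05 s, during which the arm holds its last target. There are 200 camera calls.

## Working session

There is one attempt and no reset: what is moved stays moved. The work goes in short steps, Python scripts to look and compute and a tool call to move; the robot and the scene stay as the last step left them, time stands still between calls to the robot, and variables do not carry over. Pictures are saved under pics/ and viewed, about 12 in all and at most 16, crops included, and the job is handed in when it is done.

Besides the shell and the picture viewer there is one more tool, called after ">>>" as name([rows], argument=value, ...), one row to a line, values as JSON. servo_tool: Moves the arm, as the interface text tells. Its arguments: {"type":"object","properties":{"steps":{"type":"array","items":{"type":"array","items":{"type":"number"}}},"squeeze":{"type":"number"}},"required":["steps"]}

```bash
ls; mkdir -p pics
python3 - <<'E'
from workcell import *
import cv2,pickle
s=read_state();print(s)
for n in("scene","side","wrist"):
    d=read_camera(n);pickle.dump(d,open(n+'.pkl','wb'))
    print(n,d['camera_matrix'].tolist(),(d.get('camera_from_world') if n!='wrist' else d['T_tool_cam']).round(3).tolist())
    cv2.imwrite(f'pics/{n}0.png',d['color'])
E
```

```text
pics
{'clock': 0.0, 'joints': array([-1.41951188e+00,  2.07381228e-01,  1.54292681e+00, -4.22496546e-06,
        1.39348011e+00, -1.50525727e-01]), 'joint_vel': array([ 2.44648977e-04, -6.51112391e-04, -8.47794172e-04,  9.33571085e-05,
        4.05225635e-04, -1.30091074e-03]), 'effort': array([ 9.84593476e-05, -3.70880234e+01, -2.81414527e+01,  6.99735736e-02,
        3.61016218e-02, -1.52626762e-04]), 'tcp_pos': array([ 170.8382532 , -548.66079266,  403.52520734]), 'ee_rot': array([ 0.57003165, -0.56893639,  0.41970087, -0.41860062]), 'ft_force': array([ 0.80458847, -0.17458405,  0.5031984 ]), 'moment': array([ 0.02797892, -0.02037148,  0.04215877]), 'gripper_width': 1.0020390389889995}
scene [[436.3245767163824, 0.0, 322.84832735544103], [0.0, 436.3245767163824, 235.85393233938325], [0.0, 0.0, 1.0]] [[0.916, -0.401, 0.01, -551.02], [-0.301, -0.704, -0.643, 161.063], [0.265, 0.586, -0.766, 1190.32], [0.0, 0.0, 0.0, 1.0]]
side [[444.2222743104816, 0.0, 323.6534842348475], [0.0, 444.2222743104816, 240.09126289902295], [0.0, 0.0, 1.0]] [[-0.999, -0.049, 0.017, 540.705], [-0.046, 0.662, -0.748, 190.991], [0.025, -0.747, -0.664, 1473.293], [0.0, 0.0, 0.0, 1.0]]
wrist [[371.64829954431775, 0.0, 316.939908742539], [0.0, 371.64829954431775, 238.47319711520814], [0.0, 0.0, 1.0]] [[1.0, 0.0, 0.0, -0.155], [-0.0, -0.233, 0.972, 19.218], [0.0, -0.972, -0.233, 67.055], [0.0, 0.0, 0.0, 1.0]]
```

View pics/scene0.png

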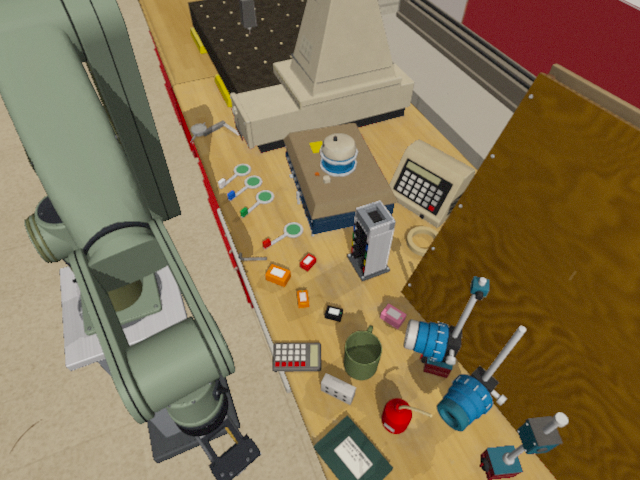

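View pics/side0.png

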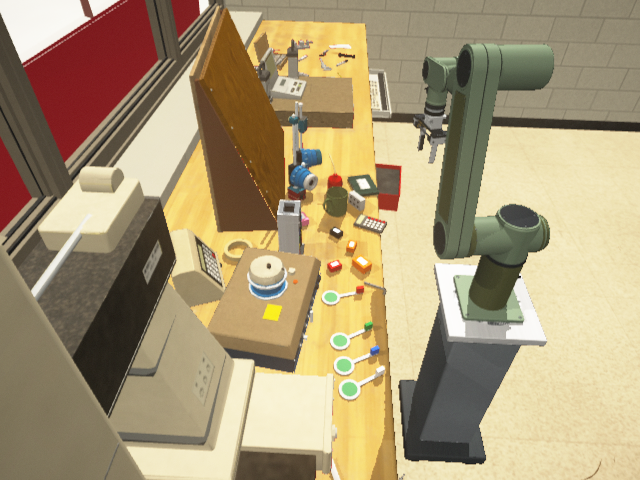

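```bash
cat > h.py <<'E'
import numpy as np,cv2
from workcell import *
from scipy.spatial.transform import Rotation as R
def cloud(d,st=None):
    """world point per pixel"""
    K=d['camera_matrix'];z=d['z_map'];v,u=np.mgrid[0:480,0:640]
    x=(u-K[0,2])/K[0,0];y=(v-K[1,2])/K[0,0]
    if st is not None:
        r=np.hypot(x,y)+1e-9;k=np.tan(np.minimum(r,1.5))/r;x=x*k;y=y*k
    P=np.stack([x*z,y*z,z],-1)
    if st is None:
        T=np.linalg.inv(d['camera_from_world']);return P@T[:3,:3].T+T[:3,3]
    T=d['T_tool_cam'];P=P@T[:3,:3].T+T[:3,3]
    w,a,b,c=st['ee_rot'];return P@R.from_quat([a,b,c,w]).as_matrix().T+st['tcp_pos']
HUE={'red':((0,6),(172,180)),'orange':((8,18),),'green':((50,85),),'blue':((108,130),),'yellow':((24,34),),'pink':((150,171),)}
def mask(img,c,smin=120,vmin=60):
    h,s,v=cv2.split(cv2.cvtColor(img,cv2.COLOR_BGR2HSV))
    if c=='white': return (s<50)&(v>150)
    m=np.zeros(h.shape,bool)
    for a,b in HUE[c]: m|=(h>=a)&(h<=b)
    return m&(s>smin)&(v>vmin)
def blobs(m,amin=12):
    n,l,st,ce=cv2.connectedComponentsWithStats(m.astype(np.uint8))
    return [(ce[i].round(0).astype(int).tolist(),l==i) for i in range(1,n) if st[i,4]>=amin]
def rect(P): # xy minAreaRect
    (c,s,a)=cv2.minAreaRect(P[:,:2].astype(np.float32));return np.round(c,1),np.round(s,1),round(a,1)
E
python3 - <<'E'
from h import *
import pickle
for n in('scene','side'):
    d=pickle.load(open(n+'.pkl','rb'));P=cloud(d);ok=(d['z_map']>0)&(P[...,0]>250)&(P[...,0]<620)&(P[...,1]<430)&(P[...,1]>-420)&(P[...,2]<80)
    print(n)
    for c in('red','orange','green','blue','pink'):
        for ce,m in blobs(mask(d['color'],c)&ok&(P[...,2]>2)&(P[...,2]<60),10):
            Q=P[m];t=Q[:,2]>np.percentile(Q[:,2],90)-4
            print(c,ce,m.sum(),'mean',Q.mean(0).round(0),'top',np.percentile(Q[:,2],90).round(0),*rect(Q[t]))
    ok=(d['z_map']>0)&(abs(P[...,2]-211)<8)&(P[...,0]>350)&(P[...,0]<650)&(abs(P[...,1])<300)
    for ce,m in blobs(ok,30): print('top',ce,m.sum(),P[m].mean(0).round(1),*rect(P[m]))
E
```

```text
scene
red [266, 243] 54 mean [419.  -1.  21.] top 31.0 [419.3   2. ] [17.9  9.8] 23.8
red [308, 263] 121 mean [ 504. -113.   18.] top 25.0 [ 506.9 -107.4] [43.1 27.9] 30.3
red [290, 364] 27 mean [ 351. -373.   15.] top 17.0 [ 351.4 -372.9] [13.   9.7] 68.7
red [296, 364] 26 mean [ 365. -379.   15.] top 17.0 [ 364.7 -378.8] [12.5  9.7] 69.3
red [303, 363] 21 mean [ 379. -385.   15.] top 18.0 [ 379.2 -384.8] [12.8  7.3] 68.4
red [277, 364] 24 mean [ 322. -361.   14.] top 16.0 [ 322.4 -361.1] [11.1  9.7] 70.6
red [283, 364] 22 mean [ 336. -367.   15.] top 18.0 [ 335.5 -367.6] [10.2  9.6] 69.3
orange [302, 260] 12 mean [494. -94.  15.] top 23.0 [497.3 -94.7] [31.8  2.5] 28.9
orange [277, 276] 309 mean [ 409. -125.   24.] top 32.0 [ 411.4 -118.9] [43.4 60.6] 42.3
orange [302, 299] 139 mean [ 445. -219.   19.] top 25.0 [ 447.7 -213.6] [45.2 29.7] 75.7
green [244, 212] 46 mean [395. 148.  22.] top 31.0 [395.9 150. ] [21.8  8.8] 31.5
blue [230, 197] 15 mean [377. 235.  14.] top 22.0 [376.8 235.3] [ 4.  13.9] 89.8
top [365, 218] 217 [ 639.1 -174.5  210.8] [ 640.2 -171.5] [18.9 83.4] 0.7
side
red [371, 218] 11 mean [ 374. -381.   12.] top 14.0 [ 375.1 -380.3] [10.2 20.3] 58.6
red [382, 221] 11 mean [ 331. -367.   10.] top 14.0 [ 333.5 -364.7] [ 8.7 22.7] 47.0
red [334, 267] 69 mean [510. -94.  15.] top 21.0 [509.7 -94.4] [28.2 45.5] 84.5
red [360, 289] 36 mean [423.   8.  20.] top 27.0 [423.1   5.7] [21.3 12. ] 23.9
orange [336, 234] 42 mean [ 510. -274.   10.] top 16.0 [ 514.2 -276.1] [25.9 42.3] 64.5
orange [351, 247] 55 mean [ 453. -200.   15.] top 22.0 [ 452.3 -206.7] [45.2 28.5] 77.0
orange [361, 267] 128 mean [ 417. -100.   17.] top 28.0 [ 418.1 -103. ] [36.6 69.2] 78.3
green [368, 324] 21 mean [398. 153.  26.] top 29.0 [399.2 154.2] [20. 10.] 39.3
blue [374, 350] 40 mean [383. 244.  23.] top 28.0 [381.6 243.1] [24.1  9.4] 22.2
top [297, 209] 77 [ 642.2 -167.   208.2] [ 642.4 -169.1] [15.1 86.9] 0.3
```

Run:
```python
from h import *
import pickle
d=pickle.load(open('scene.pkl','rb'))['color']
a=cv2.resize(d[150:330,200:420],None,fx=3.5,fy=3.3,interpolation=2);cv2.imwrite('pics/crop1.png',a)
```

```text
(no output)
```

View pics/crop1.png

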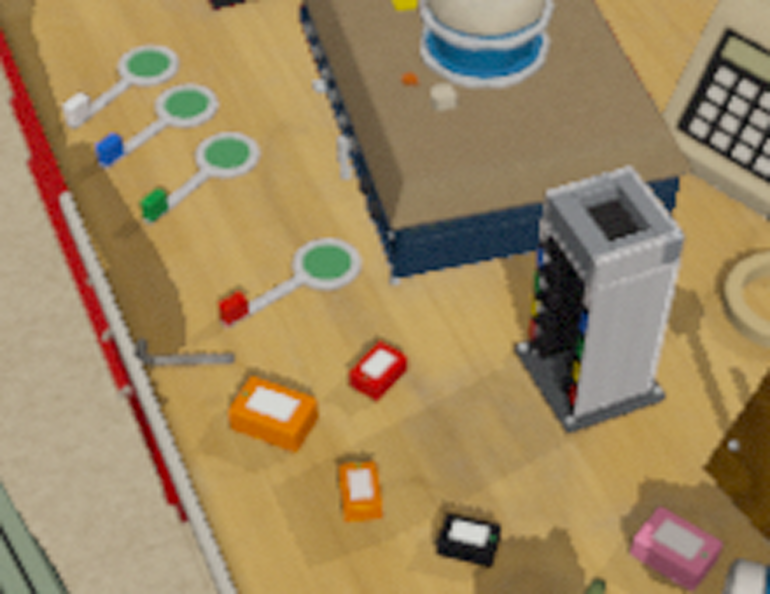

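The scene crop shows four paddles: red, green, blue and white. Yellow is absent. Their grips are at about (267,242), (244,211), (231,196) and (222,183).

Tag candidates are big orange (278,274), small orange (303,298), red (308,261), black (334,313) and pink (393,316). I choose the small orange one at (303,298). It measures 45x30, against 60x43 for the other orange block, and the crop confirms this.

Run:
```python
from h import *
import pickle
s=read_state();w,a,b,c=s['ee_rot'];print(R.from_quat([a,b,c,w]).as_matrix().round(3).tolist())
for n in('scene','side'):
    d=pickle.load(open(n+'.pkl','rb'));P=cloud(d);z=d['z_map']>0
    ok=z&(abs(P[...,2]-211)<7)&(P[...,0]>550)&(P[...,0]<760)&(abs(P[...,1]+170)<80)
    for ce,m in blobs(ok,30): print('top',ce,m.sum(),P[m].mean(0).round(1),*rect(P[m]))
    ok=z&(P[...,0]>320)&(P[...,0]<480)&(P[...,1]>200)&(P[...,1]<400)&mask(d['color'],'white')&(P[...,2]>8)&(P[...,2]<45)
    for ce,m in blobs(ok,6): print('white',ce,m.sum(),P[m].mean(0).round(1),*rect(P[m]))
    # green filter discs
    ok=z&(P[...,0]>320)&(P[...,0]<560)&(P[...,1]>-100)&(P[...,1]<420)&mask(d['color'],'green',60)&(P[...,2]<15)
    for ce,m in blobs(ok,40): print('disc',ce,m.sum(),P[m].mean(0).round(1),*rect(P[m]))
    ok=z&(P[...,0]>400)&(P[...,0]<600)&(P[...,1]>-100)&(P[...,1]<300)&(P[...,2]>40)
    print('box',P[ok].min(0),np.median(P[ok],0),P[ok].max(0))
```

```text
[[0.297, -0.0, 0.955], [-0.955, 0.002, 0.297], [-0.002, -1.0, 0.0]]
top [375, 215] 589 [ 666.2 -174.   210.9] [ 667.7 -170.8] [73.9 85.1] 0.9
white [246, 165] 7 [471.  373.8   8.8] [472.1 373.5] [ 7.5 14.8] 29.4
white [235, 170] 8 [428.1 358.2   8.8] [427.3 357.6] [ 8.1 17.4] 1.5
white [221, 182] 51 [367.1 304.   22.3] [366.9 306.1] [27.  14.1] 40.3
white [246, 185] 6 [440.2 272.7   8.6] [440.6 273. ] [15.2  4.2] 85.4
disc [242, 169] 68 [452.1 358.9   7.1] [451.6 356.5] [40.5 34.6] 74.6
disc [253, 181] 74 [467.7 285.4   7.1] [468.5 286.5] [38. 40.] 31.9
disc [264, 196] 84 [481.3 202.5   6.7] [482.6 203. ] [39.3 36.1] 43.0
disc [293, 229] 103 [515.6  31.8   7. ] [514.8  30.6] [37.4 37. ] 69.1
box [548.85533159 -39.00609708  40.11699883] [579.82930588  43.22276758 115.55985854] [599.98730072 298.27477281 144.25671911]
top [288, 208] 253 [ 670.7 -167.7  208.4] [ 671.1 -170. ] [72.4 89. ] 0.3
white [380, 371] 58 [370.8 310.6  22.3] [370.8 308.6] [26.2 14.8] 33.8
disc [331, 297] 88 [517.3  32.4   3.3] [517.3  33.2] [36.3 38.6] 2.2
disc [340, 340] 121 [483.9 202.    3.4] [483.3 199.9] [41.6 39.3] 71.1
disc [344, 365] 143 [470.5 286.2   3.8] [470.8 286.5] [42.2 37.5] 89.7
disc [349, 389] 166 [454.2 359.8   3.8] [453.6 359.7] [39.2 40.4] 51.0
box [553.38868106 -28.91014367  40.07830647] [585.13548732 108.55684678 115.9189815 ] [599.98072229 294.67005139 140.56636765]
```

>>> servo_tool([
  [0.4,-454,0,403,-86],
  [0.4,-454,0,403,-86],
  [0.4,-454,0,403,-86],
  [0.4,-454,0,403,-86],
  [0.4,-454,0,403,-86],
  [0.4,-454,0,403,-86],
  [0.4,-454,0,403,-86],
  [0.4,-454,0,403,-86],
  [0.4,-454,0,403,-86],
  [0.4,-454,0,403,-86],
  [0.4,-454,0,403,-86],
  [0.4,-454,0,403,-86],
], squeeze=30)

```text
clock: 1.15
tcp_pos: [376.7, -91.2, 404.7]
ee_rot: [-0.702, 0.702, 0.084, -0.083]
ft_force: [0.2, -0.9, 0.4]
gripper_width: 0.4
```

```bash
cat >> h.py <<'E'
def axes(s):
    w,a,b,c=s['ee_rot'];return R.from_quat([a,b,c,w]).as_matrix()
def go(p,yaw,s=None):
    """p: wanted grasp point (mm, world); yaw deg: paddle +x direction; tool z = opposite. prints shift+twist"""
    s=s or read_state();M=axes(s)
    d=np.array(p,float)-(s['tcp_pos']+180*M[:,1])
    cur=np.degrees(np.arctan2(-M[1,2],-M[0,2]))
    t=-((yaw-cur+180)%360-180)
    print('t',round(s['clock'],2),'grasp',(s['tcp_pos']+180*M[:,1]).round(1),'yaw',cur.round(1),'F',s['ft_force'].round(1),'w',round(s['gripper_width'],3),'-> shift',(M.T@d).round(1),'twist',round(t,1))
E
python3 -c "
from h import *
go([421,4,140],16);print(read_state()['joints'].round(2))"
```

```text
t 1.15 grasp [376.8 -91.3 224.7] yaw -76.4 F [ 0.2 -0.9  0.4] w 0.4 -> shift [65.2 84.7 82.3] twist -92.4
[-0.46 -0.22  1.96  0.    1.39 -0.7 ]
```

>>> servo_tool([
  [0.4,65,85,82,-85],
  [0.4,65,85,82,-85],
  [0.4,65,85,82,-85],
  [0.4,65,85,82,-85],
  [0.4,65,85,82,-85],
  [0.4,65,85,82,-85],
  [0.4,65,85,82,-85],
  [0.4,65,85,82,-85],
  [0.4,65,85,82,-85],
  [0.4,65,85,82,-92],
  [0.4,65,85,82,-92],
  [0.4,65,85,82,-92],
])

```text
clock: 2.15
tcp_pos: [421.0, 1.4, 319.4]
ee_rot: [0.457, -0.457, -0.54, 0.54]
ft_force: [0.2, 0.8, 0.0]
gripper_width: 0.398
```

```bash
cat >> h.py <<'E'
def look(name=None):
    s=read_state();d=read_camera('wrist');
    if name: cv2.imwrite('pics/'+name+'.png',d['color'])
    return s,d,cloud(d,s)
E
python3 - <<'E'
from h import *
s,d,P=look('w1');go([421,4,140],16,s)
import pickle;pickle.dump((s,d,P),open('w1.pkl','wb'))
z=d['z_map'];print((z>0).mean(),z.max())
for c in('red','green'):
    for ce,m in blobs(mask(d['color'],c,80)&(z>0)&(P[...,2]<60),60):
        Q=P[m];print(c,ce,m.sum(),Q.mean(0).round(1),'top',np.percentile(Q[:,2],90).round(1),*rect(Q[Q[:,2]>np.percentile(Q[:,2],90)-4]))
E
```

```text
t 2.15 grasp [420.9   1.5 139.4] yaw 9.5 F [0.2 0.8 0. ] w 0.398 -> shift [ 2.5 -0.6 -0.6] twist -6.5
0.9311393229166667 1207.0645
red [317, 238] 538 [419.    1.   26.7] top 29.4 [420.4   1.4] [23.6 11.6] 17.6
red [174, 296] 242 [ 489.6 -110.4   22. ] top 23.6 [ 489.4 -113.2] [12.2 26.4] 7.8
green [496, 236] 489 [393.2 147.3  23.5] top 29.5 [395.2 148.6] [21.1 12. ] 31.1
green [625, 300] 105 [436.3 361.8   6.2] top 7.2 [435.5 362.5] [37.5 10. ] 77.8
green [564, 317] 142 [463.9 270.    6.1] top 7.0 [462.7 269.6] [23.6 12.9] 9.7
green [517, 317] 389 [469.  207.5   6. ] top 6.9 [468.4 208.5] [38.6 16.2] 59.7
green [334, 333] 747 [506.2  31.    6.1] top 7.0 [504.8  30.8] [21.2 40.4] 10.1
```

View pics/w1.png

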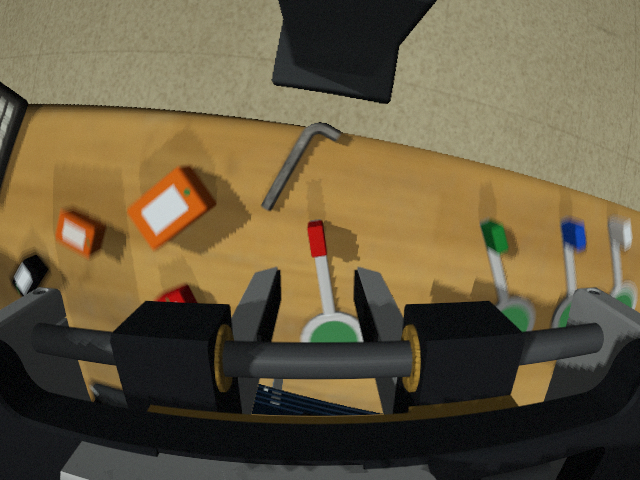

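The wrist picture shows the red tab at (317,238) centred between the jaws and its disc at (334,333). Its yaw is about 17.5°. I'll descend and grip.

>>> servo_tool([
  [0.4,0,60,0,-7],
  [0.4,0,90,0,-8],
  [0.4,0,117,0,-8],
  [0.4,0,117,0,-8],
  [0.4,0,117,0,-8],
  [0.1,0,117,0,-8],
  [0.0,0,117,0,-8],
  [0.0,0,117,0,-8],
  [0.0,0,117,0,-8],
  [0.0,0,117,0,-8],
  [0.0,0,117,0,-8],
  [0.0,0,117,0,-8],
], squeeze=30)

```text
clock: 3.2
tcp_pos: [421.2, 1.4, 202.9]
ee_rot: [-0.42, 0.42, 0.569, -0.569]
ft_force: [-0.3, 0.3, 2.7]
gripper_width: 0.125
```

Run:
```python
from h import *
s,d,P=look();go([420,2,120],17.5,s);z=d['z_map']
for c in('red','green'):
    for ce,m in blobs(mask(d['color'],c,80)&(z>0)&(P[...,2]<60),60):
        Q=P[m];print(c,ce,m.sum(),Q.mean(0).round(1),*rect(Q[Q[:,2]>np.percentile(Q[:,2],90)-4]))
```

```text
t 3.2 grasp [421.3   1.4  22.9] yaw 17.2 F [-0.3  0.3  2.7] w 0.125 -> shift [  0.9 -97.1   1. ] twist -0.3
red [317, 294] 1551 [417.7   0.5  26.2] [420.3   1.3] [24.4 11.8] 17.9
red [100, 326] 161 [ 486.9 -114.5    8.5] [ 486.3 -113.8] [ 1.2 18.2] 28.0
red [107, 383] 754 [ 516.1 -100.6   22.5] [ 514.  -103.4] [28.7 30.2] 29.7
green [116, 189] 77 [ 396.8 -101.8   31.6] [ 396.6 -101.6] [4.7 4.6] 25.5
green [563, 302] 293 [388.9 141.9  15.6] [391.2 140.4] [ 4.8 10.1] 88.3
green [317, 411] 388 [499.9  26.    6.1] [499.6  25.8] [ 9.4 29.2] 18.4
```

>>> servo_tool([
  [0,0,-15,0,0],
  [0,0,-40,0,0],
  [0,0,-80,0,0],
  [0,0,-120,0,0],
  [0,-30,-127,3,3],
  [0,-70,-127,6,7],
  [0,-110,-127,9,11],
  [0,-150,-127,12,15],
  [0,-176,-127,14,16.6],
  [0,-176,-127,14,16.6],
  [0,-176,-127,14,16.6],
  [0,-176,-127,14,16.6],
])

```text
clock: 4.25
tcp_pos: [459.3, -170.4, 329.0]
ee_rot: [0.498, -0.497, -0.503, 0.503]
ft_force: [0.3, 0.0, -0.6]
gripper_width: 0.126
```

Run:
```python
from h import *
import pickle
s,d,P=look('w2');go([468,-171,66],0.6,s);z=d['z_map'];pickle.dump((s,d,P),open('w2.pkl','wb'))
for c in('red','green'):
    for ce,m in blobs(mask(d['color'],c,80)&(z>0)&(P[...,2]<250),60):
        Q=P[m];print(c,ce,m.sum(),Q.mean(0).round(1),Q.min(0).round(0),Q.max(0).round(0))
for n in('scene','side'):
    d=read_camera(n);pickle.dump(d,open(n+'.pkl','wb'));cv2.imwrite(f'pics/{n}2.png',d['color'])
```

```text
t 4.25 grasp [ 459.1 -170.1  149. ] yaw 0.6 F [ 0.3  0.  -0.6] w 0.126 -> shift [-1.1 83.  -9. ] twist -0.0
red [101, 84] 135 [ 323.4 -362.2   14.9] [ 316. -370.   12.] [ 331. -355.   17.]
red [95, 100] 131 [ 337.7 -368.1   15.1] [ 331. -377.   12.] [ 344. -361.   17.]
red [90, 116] 132 [ 352.  -374.2   15.1] [ 345. -382.   12.] [ 358. -368.   17.]
red [85, 132] 132 [ 366.2 -380.2   14.8] [ 359. -389.   11.] [ 373. -373.   17.]
red [80, 149] 129 [ 380.4 -386.2   15.1] [ 373. -393.   12.] [ 387. -379.   17.]
red [385, 281] 1002 [ 497.  -112.6   21. ] [ 425. -151.    0.] [525. -80. 234.]
red [317, 294] 1546 [ 455.4 -170.2  152.2] [ 446. -180.    1.] [ 546. -164.  157.]
red [145, 391] 544 [ 628.4 -349.2   17.1] [ 615. -390.    0.] [ 648. -325.   30.]
green [628, 179] 385 [395.4 146.   22. ] [383. 137.   0.] [409. 192.  30.]
green [633, 258] 389 [483.9 194.5   6.1] [461. 180.   4.] [504. 211.   8.]
green [317, 411] 388 [ 541.4 -169.   132. ] [ 536. -184.  130.] [ 545. -154.  134.]
```

View pics/w2.png

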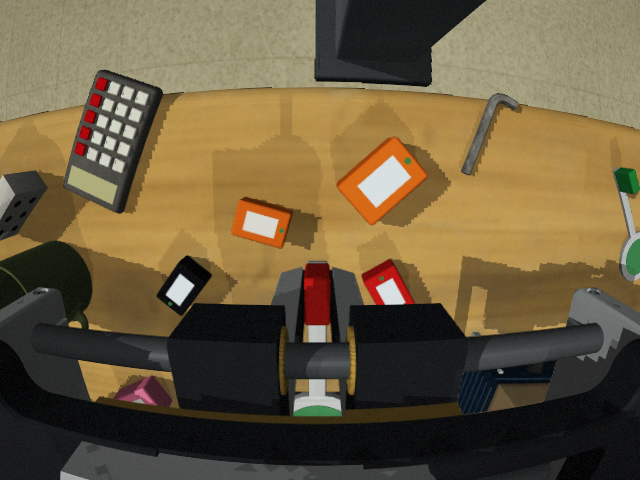

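The wrist picture shows the red tab at (317,285) held straight, with its disc at (317,411). The cassette is hidden behind the gripper, so I'll use the fixed cameras to compare the disc with the cassette.

```bash
cat >> h.py <<'E'
def cast(d,uv,zp):
    K=d['camera_matrix'];T=np.linalg.inv(d['camera_from_world']);uv=np.atleast_2d(uv)
    r=np.c_[(uv[:,0]-K[0,2])/K[0,0],(uv[:,1]-K[1,2])/K[0,0],np.ones(len(uv))]@T[:3,:3].T
    return T[:3,3]+r*((zp-T[2,3])/r[:,2])[:,None]
def disc_at(d,xy,z,rad=45):
    """centre of green filter near xy at height z (top), cast on plane"""
    P=cloud(d);m=mask(d['color'],'green',60)&(d['z_map']>0)&(np.hypot(P[...,0]-xy[0],P[...,1]-xy[1])<rad)&(abs(P[...,2]-z)<15)
    v,u=np.nonzero(m);
    if len(u)<15: return None
    q=cast(d,np.c_[u,v],z);r=rect(q);return len(u),r[0],r[1],q.mean(0)[:2].round(1)
E
python3 - <<'E'
from h import *
import pickle
for n in('scene','side'):
    d=pickle.load(open(n+'.pkl','rb'));P=cloud(d)
    print(n,'disc',disc_at(d,(558,-170),132))
    m=(d['z_map']>0)&(abs(P[...,2]-211)<7)&(P[...,0]>600)&(P[...,0]<740)&(abs(P[...,1]+170)<70)
    v,u=np.nonzero(m);print('top',rect(cast(d,np.c_[u,v],211)),u.min(),u.max(),v.min(),v.max())
    cv2.imwrite(f'pics/{n}2c.png',cv2.resize(d['color'][170:300,270:440] if n=='scene' else d['color'][150:280,240:410],None,fx=4,fy=4,interpolation=2))
a=np.hstack([cv2.imread('pics/scene2c.png'),cv2.imread('pics/side2c.png')]);cv2.imwrite('pics/c2.png',cv2.resize(a,(800,306)))
E
```

```text
scene disc (155, array([ 557.8, -167.1]), array([39.6, 38.7]), array([ 557.8, -167.1]))
top (array([ 666.1, -173.7]), array([76. , 88.2]), 0.1) 355 394 200 231
side disc (70, array([ 559.4, -166.3]), array([37.7, 37.4]), array([ 560. , -164.3]))
top (array([ 670. , -164.5]), array([72.1, 87.8]), 0.8) 277 300 200 216
```

View pics/c2.png

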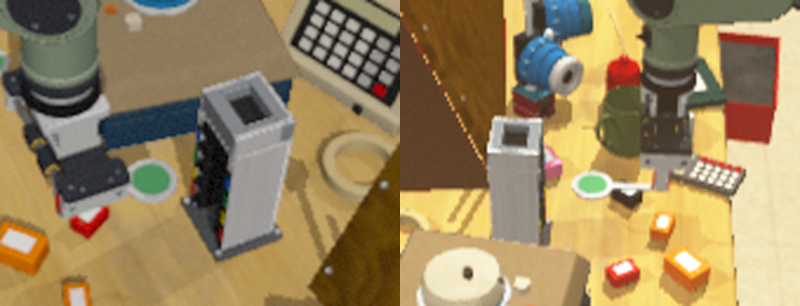

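>>> servo_tool([
  [0,-1,35,-10,1.2],
  [0,-1,70,-20,1.2],
  [0,-1,83,-26,1.2],
  [0,-1,83,-26,1.2],
  [0,-1,83,-26,1.2],
  [0,-1,83,-26,1.2],
])

```text
clock: 4.9
tcp_pos: [486.2, -171.3, 247.8]
ee_rot: [-0.502, 0.503, 0.498, -0.497]
ft_force: [0.6, -0.1, -0.3]
gripper_width: 0.127
```

```bash
cat >> h.py <<'E'
def check(z,gx=None):
    """held/placed disc near cassette vs cassette top, both cams"""
    s=read_state();M=axes(s);g=s['tcp_pos']+180*M[:,1]
    for n in('scene','side'):
        d=read_camera(n);P=cloud(d)
        m=(d['z_map']>0)&(abs(P[...,2]-211)<4)&(P[...,0]>600)&(P[...,0]<740)&(abs(P[...,1]+170)<60)
        print(n,'disc',disc_at(d,(g[0]+99,g[1]),z),'top',rect(P[m]),m.sum(), np.median(P[m][:,2]))
        cv2.imwrite(f'pics/last_{n}.png',d['color'])
E
python3 - <<'E'
from h import *
go([568.5,-170.5,66],0.6)
check(48)
s,d,P=look();z=d['z_map']
for c in('red','green'):
    for ce,m in blobs(mask(d['color'],c,80)&(z>0)&(P[...,2]>30)&(P[...,2]<250),60):
        Q=P[m];print(c,ce,m.sum(),Q.mean(0).round(1),Q.min(0).round(0),Q.max(0).round(0))
E
```

```text
t 4.9 grasp [ 486.4 -171.4   67.8] yaw -0.6 F [ 0.6 -0.1 -0.3] w 0.127 -> shift [  1.7   1.9 -82.1] twist -1.2
scene disc (142, array([ 585.3, -168.3]), array([41.4, 38.9]), array([ 585.4, -169. ])) top (array([ 667.1, -171.7]), array([84.7, 72.7]), 89.0) 530 211.52840890421055
side disc (67, array([ 587.1, -172.9]), array([39.3, 31.9]), array([ 587.8, -173. ])) top (array([ 670.5, -167.4]), array([89.2, 71.7]), 89.5) 192 209.09670693344583
red [317, 294] 1538 [ 483.1 -172.    71.7] [ 474. -178.   52.] [ 498. -166.   76.]
green [317, 411] 390 [ 569.3 -172.7   51.7] [ 564. -187.   50.] [ 574. -158.   53.]
```

>>> servo_tool([
  [0,0,-30,20,0],
  [0,0,-70,40,0],
  [0,0,-110,60,7],
  [0,0,-150,60,14],
  [0,0,-190,60,21],
  [0,0,-200,60,28],
  [0,0,-200,60,35],
  [0,0,-200,60,42],
  [0,0,-200,60,49],
  [0,0,-200,60,56],
  [0,0,-200,60,63],
  [0,0,-200,60,70],
])

```text
clock: 6.05
tcp_pos: [425.4, -170.9, 447.9]
ee_rot: [-0.697, 0.698, 0.117, -0.116]
ft_force: [-0.5, -0.1, 0.5]
gripper_width: 0.124
```

>>> servo_tool([
  [0,0,0,0,7],
  [0,0,0,0,14],
  [0,0,0,0,21],
  [0,0,0,0,28],
  [0,0,0,0,35],
  [0,0,0,0,42],
  [0,0,0,0,49],
  [0,0,0,0,56],
  [0,0,0,0,63],
  [0,0,0,0,70],
  [0,0,0,0,77],
  [0,0,0,0,84],
])

```text
clock: 7.05
tcp_pos: [425.4, -170.9, 447.9]
ee_rot: [0.596, -0.596, 0.379, -0.381]
ft_force: [-0.1, -0.1, 0.2]
gripper_width: 0.125
```

```bash
python3 -c "
from h import *
go([600,-170,268],180)"
```

```text
t 7.05 grasp [ 425.8 -171.1  267.9] yaw -155.0 F [-0.1 -0.1  0.2] w 0.125 -> shift [ 72.7   0.2 158.3] twist 25.0
```

>>> servo_tool([
  [0,15,0,33,6],
  [0,30,0,66,12],
  [0,45,0,99,18],
  [0,60,0,132,25],
  [0,73,0,158,25],
  [0,73,0,158,25],
  [0,73,0,158,25],
])

```text
clock: 7.63
tcp_pos: [600.5, -169.1, 446.7]
ee_rot: [-0.502, 0.502, -0.498, 0.498]
ft_force: [-0.7, -0.1, -1.3]
gripper_width: 0.122
```

Run:
```python
from h import *
import pickle
s,d,P=look('w3');go([600,-170,268],180,s);pickle.dump((s,d,P),open('w3.pkl','wb'))
m=(d['z_map']>0)&(abs(P[...,2]-211)<4)&(P[...,0]>600)&(P[...,0]<740)&(abs(P[...,1]+170)<60)
print(m.sum(),rect(P[m]),np.median(P[m][:,2]))
n=cv2.morphologyEx(m.astype(np.uint8),cv2.MORPH_OPEN,np.ones((3,3)))>0;print(rect(P[n]))
cs,h=cv2.findContours(n.astype(np.uint8),cv2.RETR_CCOMP,cv2.CHAIN_APPROX_NONE)
for c,hh in zip(cs,h[0]):
    if len(c)>40:
        q=c[:,0];print('hole' if hh[3]>=0 else 'outer',rect(P[q[:,1],q[:,0]]))
z=d['z_map']
for ce,mm in blobs(mask(d['color'],'red',80)&(z>0)&(P[...,2]>230),60):print(ce,P[mm].mean(0),rect(P[mm]))
```

```text
t 7.63 grasp [ 600.4 -169.1  266.7] yaw -179.6 F [-0.7 -0.1 -1.3] w 0.122 -> shift [ 0.9 -1.3 -0.4] twist 0.4
11975 (array([ 669.5, -173.2]), array([71.9, 82.2]), 0.5) 211.6799144528359
(array([ 669.5, -173.2]), array([71.9, 82.2]), 0.5)
outer (array([ 669.5, -173.2]), array([71.9, 82.2]), 0.5)
hole (array([ 669. , -173.4]), array([37.1, 50.4]), 0.3)
[317, 294] [ 603.79810462 -169.08009893  269.95286348] (array([ 595.3, -169.1]), array([11.8, 35.6]), 89.8)
```

View pics/w3.png

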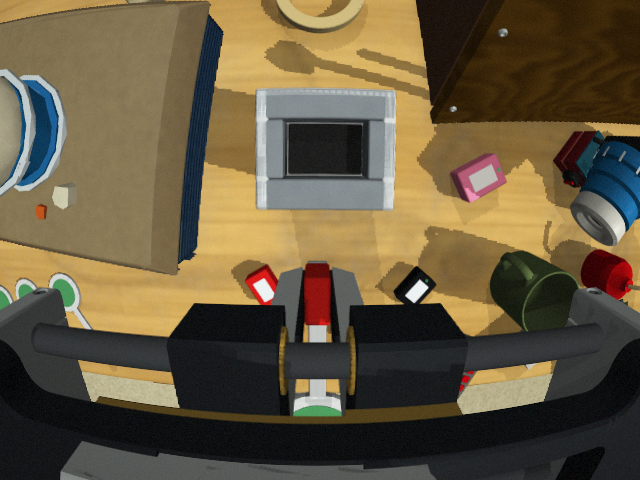

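The picture shows the cassette top at about (326,150) with its recess at (326,149). The top measures 71.9x82.2, centre (669.5, -173.2), yaw 0.5°. I'll turn back and insert.

>>> servo_tool([
  [0,0,0,-40,-2],
  [0,0,0,-80,-6],
  [0,0,0,-120,-13],
  [0,0,0,-160,-20],
  [0,0,0,-174,-27],
  [0,0,0,-174,-34],
  [0,0,0,-174,-41],
  [0,0,0,-174,-48],
  [0,0,0,-174,-55],
  [0,0,0,-174,-62],
  [0,0,0,-174,-69],
  [0,0,0,-174,-76],
])

```text
clock: 8.68
tcp_pos: [424.1, -170.0, 447.5]
ee_rot: [-0.702, 0.703, -0.082, 0.082]
ft_force: [0.3, -0.7, 0.3]
gripper_width: 0.126
```

>>> servo_tool([
  [0,0,0,0,-7],
  [0,0,0,0,-14],
  [0,0,0,0,-21],
  [0,0,0,0,-28],
  [0,0,0,0,-35],
  [0,0,0,0,-42],
  [0,0,0,0,-49],
  [0,0,0,0,-56],
  [0,0,0,0,-63],
  [0,0,0,0,-70],
  [0,0,0,0,-77],
  [0,0,0,0,-84],
])

```text
clock: 9.68
tcp_pos: [424.1, -170.0, 447.4]
ee_rot: [-0.576, 0.577, 0.409, -0.409]
ft_force: [1.2, -0.6, -0.8]
gripper_width: 0.122
```

```bash
python3 -c "
from h import *
go([490,-173.5,66],0.5)"
```

```text
t 9.68 grasp [ 424.3 -170.2  267.4] yaw -19.3 F [ 1.2 -0.6 -0.8] w 0.122 -> shift [ 18.7 201.5 -62.8] twist -19.8
```

>>> servo_tool([
  [0,4,35,-10,-7],
  [0,8,70,-20,-14],
  [0,12,110,-30,-19.8],
  [0,16,150,-40,-19.8],
  [0,19,185,-55,-19.8],
  [0,19,201,-63,-19.8],
  [0,19,201,-63,-19.8],
  [0,19,201,-63,-19.8],
  [0,19,201,-63,-19.8],
])

```text
clock: 10.43
tcp_pos: [491.3, -174.0, 247.7]
ee_rot: [-0.498, 0.5, 0.501, -0.5]
ft_force: [-0.4, -0.4, -0.2]
gripper_width: 0.123
```

Run:
```python
from h import *
go([570.5,-173.8,66],0.5)
check(48)
s,d,P=look();z=d['z_map']
for c in('red','green'):
    for ce,m in blobs(mask(d['color'],c,80)&(z>0)&(P[...,2]>30)&(P[...,2]<250),60):
        Q=P[m];print(c,ce,m.sum(),Q.mean(0).round(1))
a=np.hstack([cv2.imread('pics/last_scene.png')[170:300,290:440],cv2.imread('pics/last_side.png')[170:300,240:390]]);cv2.imwrite('pics/c3.png',cv2.resize(a,(800,346),interpolation=2))
```

```text
t 10.43 grasp [ 491.8 -174.2   67.7] yaw 0.2 F [-0.4 -0.4 -0.2] w 0.123 -> shift [  0.2   1.9 -78.7] twist -0.3
scene disc (144, array([ 591.2, -169. ]), array([38.4, 39. ]), array([ 590.8, -170.3])) top (array([ 667.4, -171.4]), array([84.5, 73.5]), 89.6) 542 211.6266774677752
side disc (67, array([ 594.1, -172.4]), array([39.3, 31.9]), array([ 593. , -173.4])) top (array([ 670.9, -167.2]), array([85.8, 71.8]), 89.0) 194 209.13393797972304
red [317, 294] 1533 [ 488.7 -174.5   71.5]
green [317, 411] 388 [ 574.9 -174.    51.6]
```

View pics/c3.png

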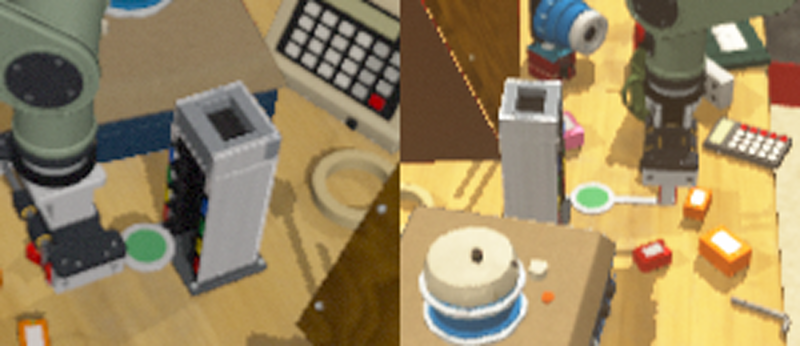

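>>> servo_tool([
  [0,0.5,2,0,0],
  [0,0.5,2,-8,0],
  [0,0.5,2,-16,0],
  [0,0.5,2,-24,0],
  [0,0.5,2,-32,0],
  [0,0.5,2,-40,0],
  [0,0.5,2,-40,0],
])

```text
clock: 11.17
tcp_pos: [533.4, -173.1, 243.8]
ee_rot: [-0.498, 0.5, 0.501, -0.501]
ft_force: [0.7, -0.8, -0.3]
gripper_width: 0.127
```

```bash
cat >> h.py <<'E'
def held(c):
    s,d,P=look();z=d['z_map']
    for k in(c,'green'):
        for ce,m in blobs(mask(d['color'],k,80)&(z>0)&(abs(P[...,2]-s['tcp_pos'][2]+180)<40),60):
            Q=P[m]; 
            if abs(ce[0]-317)<25:print(k,ce,m.sum(),Q.mean(0).round(1))
E
python3 - <<'E'
from h import *
go([570.5,-173.8,66],0.5);held('red')
E
```

```text
t 11.17 grasp [ 533.7 -173.2   63.8] yaw 0.2 F [ 0.7 -0.8 -0.3] w 0.127 -> shift [ -0.7  -2.1 -36.8] twist -0.3
red [317, 294] 1540 [ 529.9 -173.2   67. ]
green [317, 411] 393 [ 616.1 -172.8   47. ]
```

>>> servo_tool([
  [0,-0.5,-1.5,-6,0],
  [0,-0.5,-1.5,-12,0],
  [0,-0.5,-1.5,-18,0],
  [0,-0.5,-1.5,-24,0],
  [0,-0.5,-1.5,-30,0],
  [0,-0.5,-1.5,-34,0],
  [0,-0.5,-1.5,-34,0],
])

```text
clock: 11.8
tcp_pos: [566.5, -173.5, 245.3]
ee_rot: [-0.499, 0.499, 0.501, -0.501]
ft_force: [0.1, -0.2, 0.8]
gripper_width: 0.128
```

Run:
```python
from h import *
go([570.5,-173.8,66],0.5);held('red')
```

```text
t 11.8 grasp [ 566.6 -173.5   65.3] yaw 0.2 F [ 0.1 -0.2  0.8] w 0.128 -> shift [-0.3 -0.7 -3.9] twist -0.3
red [317, 294] 1537 [ 562.9 -173.5   68.5]
green [317, 411] 396 [ 648.9 -173.    48.4]
```

>>> servo_tool([
  [0,0,0,-2,0],
  [0,0,0,-3,0],
  [0,0,0,-4,0],
  [0,0,0,-5,0],
  [0,0,0,-6,0],
  [0,0,0,-6,0],
  [0,0,0,-6,0],
])

```text
clock: 12.43
tcp_pos: [570.6, -173.4, 244.9]
ee_rot: [0.5, -0.498, -0.5, 0.502]
ft_force: [-5.4, -0.7, 2.4]
gripper_width: 0.126
```

Run:
```python
from h import *
go([570.5,-173.8,58],0.5);held('red')
```

```text
t 12.43 grasp [ 569.9 -173.3   64.9] yaw 0.2 F [-5.4 -0.7  2.4] w 0.126 -> shift [-0.5  6.9 -0.6] twist -0.3
red [317, 294] 1531 [ 566.2 -173.3   68.1]
green [317, 411] 384 [ 652.1 -172.9   47.9]
```

>>> servo_tool([
  [0,0,0,1.5,0],
  [0,0,2,1.5,0],
  [0,0,4,1.5,0],
  [0,0,6,1.5,0],
  [0,0,8,1.5,0],
  [0,0,8,1.5,0],
  [0,0,8,1.5,0],
])

```text
clock: 13.07
tcp_pos: [569.9, -173.4, 237.1]
ee_rot: [0.499, -0.499, -0.501, 0.501]
ft_force: [-3.9, 0.5, 2.5]
gripper_width: 0.124
```

Run:
```python
from h import *
go([570.5,-173.8,58],0.5);held('red')
```

```text
t 13.07 grasp [ 569.8 -173.4   57.1] yaw 0.2 F [-3.9  0.5  2.5] w 0.124 -> shift [-0.4 -0.9 -0.7] twist -0.3
red [317, 294] 1537 [ 566.  -173.4   60.4]
green [317, 412] 344 [ 651.7 -172.9   41.1]
```

>>> servo_tool([
  [0.2,0,0,0,0],
  [0.4,0,0,0,0],
  [0.4,0,0,0,0],
  [0.4,0,0,0,0],
  [0.4,0,0,0,0],
  [0.4,0,-20,0,0],
  [0.4,0,-60,0,0],
  [0.4,0,-100,40,0],
  [0.4,0,-100,80,0],
  [0.4,0,-100,120,0],
  [0.4,0,-100,120,0],
])

```text
clock: 14.03
tcp_pos: [445.4, -172.5, 336.4]
ee_rot: [0.501, -0.498, -0.5, 0.501]
ft_force: [-0.4, 1.2, -0.3]
gripper_width: 0.395
```

```bash
cat >> h.py <<'E'
def tab(c,y0=-400):
    s,d,P=look();z=d['z_map'];D=None
    for k in(c,'green'):
        for ce,m in blobs(mask(d['color'],k,40 if k=='green' else 80)&(z>0)&(P[...,2]>-5)&(P[...,2]<250),50):
            Q=P[m];print(k,ce,m.sum(),Q.mean(0).round(1),*rect(Q[Q[:,2]>np.percentile(Q[:,2],90)-4]))
E
python3 - <<'E'
from h import *
go([396,149.5,130],31)
tab('red')
for n in('scene','side'):
    d=read_camera(n)
    for xy in((482,202),(469,286),(453,359)): print(disc_at(d,xy,6))
    for c in('green','blue'):
      P=cloud(d)
      for ce,m in blobs(mask(d['color'],c)&(P[...,2]>12)&(P[...,2]<45)&(P[...,0]>300)&(P[...,0]<480)&(P[...,1]>80),10): print(c,ce,P[m].mean(0).round(1))
E
```

```text
t 14.03 grasp [ 444.5 -172.2  156.4] yaw 0.1 F [-0.4  1.2 -0.3] w 0.395 -> shift [321.8  27.2  47.7] twist -30.9
red [106, 102] 134 [ 323.  -362.3   15. ] [ 323. -363.] [14.4 11.4] 67.7
red [100, 118] 136 [ 337.3 -368.3   15. ] [ 337.3 -368.7] [13.9 11.4] 65.0
red [95, 134] 133 [ 351.5 -374.3   15. ] [ 351.6 -375.2] [13.5 11.7] 68.3
red [90, 150] 132 [ 365.7 -380.4   15. ] [ 365.6 -381.4] [13.7 11.1] 69.7
red [86, 165] 125 [ 379.8 -386.6   14.9] [ 379.6 -387.6] [13.9 11.2] 64.5
red [394, 289] 339 [ 490.1 -105.8   26.8] [ 460.8 -123.4] [115.    8.6] 30.3
red [314, 391] 335 [ 567.7 -173.7   62.6] [ 568.  -173.7] [24.8 11. ] 0.4
green [624, 189] 305 [393.4 145.7  23. ] [396. 149.] [23.9 12.9] 32.9
green [631, 265] 544 [482.3 198.4   6.1] [483.2 197.8] [43.4 36.2] 19.6
(88, array([481.4, 203.4]), array([37.9, 36. ]), array([481.7, 202.8]))
(70, array([466.4, 286.3]), array([32.9, 38.2]), array([467.3, 286.3]))
None
green [243, 211] [394.9 147.9  24.3]
(124, array([484., 203.]), array([39.2, 36. ]), array([484.2, 203.6]))
(146, array([470.7, 287.8]), array([37.2, 39.4]), array([470.6, 287.5]))
(175, array([454.6, 360.4]), array([38.3, 39.3]), array([454.9, 361.1]))
green [368, 324] [398.4 153.3  26.3]
blue [374, 350] [383.4 244.   21.9]
```

>>> servo_tool([
  [0.4,40,0,6,0],
  [0.4,80,4,12,-5],
  [0.4,120,8,18,-10],
  [0.4,160,12,24,-15],
  [0.4,200,16,30,-20],
  [0.4,240,20,36,-25],
  [0.4,280,24,42,-31],
  [0.4,322,40,48,-31.5],
  [0.4,322,70,48,-31.5],
  [0.4,322,70,48,-31.5],
  [0.4,322,70,48,-31.5],
])

```text
clock: 15.1
tcp_pos: [401.3, 148.9, 266.0]
ee_rot: [0.345, -0.343, -0.617, 0.619]
ft_force: [-0.0, 0.3, -1.2]
gripper_width: 0.397
```

Run:
```python
from h import *
go([396,149,22.5],31.6);tab('blue')
```

```text
t 15.1 grasp [400.6 148.8  86. ] yaw 31.8 F [-0.   0.3 -1.2] w 0.397 -> shift [ 2.5 63.5  3.5] twist 0.2
blue [441, 291] 595 [375.9 231.9  21.8] [369.9 198.9] [84.9 15.2] 80.4
green [321, 255] 813 [395.3 148.6  26.5] [396.3 149.4] [23.4 11.1] 31.7
green [318, 386] 795 [492.3 207.3   6.1] [493.9 208.5] [19.8 42.7] 31.5
```

>>> servo_tool([
  [0.4,2.5,30,3.5,0],
  [0.4,2.5,55,3.5,0],
  [0.4,2.5,63,3.5,0],
  [0.4,2.5,63,3.5,0],
  [0.4,2.5,63,3.5,0],
  [0.1,2.5,63,3.5,0],
  [0.0,2.5,63,3.5,0],
  [0.0,2.5,63,3.5,0],
  [0.0,2.5,63,3.5,0],
  [0.0,2.5,63,3.5,0],
  [0.0,2.5,63,3.5,0],
  [0.0,2.5,63,3.5,0],
])

```text
clock: 16.15
tcp_pos: [397.2, 148.5, 204.9]
ee_rot: [-0.344, 0.345, 0.618, -0.617]
ft_force: [-1.6, -0.9, 5.7]
gripper_width: 0.126
```

Run:
```python
from h import *
go([465,-174,150],0.5);tab('blue')
```

```text
t 16.15 grasp [397.5 148.5  24.9] yaw 31.7 F [-1.6 -0.9  5.7] w 0.126 -> shift [-310.  -125.   111.8] twist 31.2
blue [472, 327] 484 [371.  227.6  22.1] [363.4 195.9] [82.3  8.9] 77.1
green [317, 292] 1275 [394.3 147.   26.1] [397.1 148.3] [24.3 11.3] 31.5
green [317, 410] 488 [467.8 192.4   6.6] [438.5 174.6] [79.2 29.6] 31.2
```

>>> servo_tool([
  [0,0,-15,0,0],
  [0,0,-45,0,0],
  [0,0,-85,0,0],
  [0,0,-125,0,0],
  [0,-30,-155,20,4],
  [0,-65,-165,35,8],
  [0,-105,-165,50,12],
  [0,-143,-165,62,16],
  [0,-181,-165,74,20],
  [0,-219,-165,84,24],
  [0,-257,-165,94,28],
  [0,-295,-165,100,31.2],
])

```text
clock: 17.2
tcp_pos: [466.2, -157.2, 368.8]
ee_rot: [0.499, -0.499, -0.501, 0.501]
ft_force: [0.4, 0.5, -0.3]
gripper_width: 0.125
```

>>> servo_tool([
  [0,-20,0,3,0],
  [0,-20,0,3,0],
  [0,-20,0,3,0],
])

```text
clock: 17.45
tcp_pos: [463.4, -175.9, 368.4]
ee_rot: [0.499, -0.498, -0.502, 0.502]
ft_force: [-0.6, -0.5, -1.5]
gripper_width: 0.127
```

Run:
```python
from h import *
go([490,-173.8,132],0.5);tab('green')
```

```text
t 17.45 grasp [ 463.2 -175.6  188.4] yaw 0.3 F [-0.6 -0.5 -1.5] w 0.127 -> shift [  1.6  56.4 -26.9] twist -0.2
green [316, 297] 1169 [ 461.5 -175.8  191.2] [ 462.9 -175.7] [24.4 10.9] 2.4
green [317, 410] 485 [ 546.5 -174.9  169.3] [ 546.3 -174.7] [29.5 11.2] 86.8
green [316, 297] 1169 [ 461.5 -175.8  191.2] [ 462.9 -175.7] [24.4 10.9] 2.4
green [317, 410] 485 [ 546.5 -174.9  169.3] [ 546.3 -174.7] [29.5 11.2] 86.8
```

>>> servo_tool([
  [0,1.6,30,-10,0],
  [0,1.6,56,-27,0],
  [0,1.6,56,-27,0],
  [0,1.6,56,-27,0],
  [0,1.6,56,-27,0],
])

```text
clock: 17.92
tcp_pos: [490.7, -172.3, 313.8]
ee_rot: [0.497, -0.497, -0.503, 0.503]
ft_force: [0.2, -0.2, -0.6]
gripper_width: 0.123
```

Run:
```python
from h import *
go([567,-173.6,132.4],0.5);held('green')
```

```text
t 17.92 grasp [ 490.7 -172.3  133.8] yaw 0.6 F [ 0.2 -0.2 -0.6] w 0.123 -> shift [ -2.1   1.4 -76.3] twist 0.1
green [316, 298] 1153 [ 489.2 -172.5  136.9]
green [317, 410] 470 [ 574.1 -171.2  114.8]
green [316, 298] 1153 [ 489.2 -172.5  136.9]
green [317, 410] 470 [ 574.1 -171.2  114.8]
```

>>> servo_tool([
  [0,-2,1.5,0,0],
  [0,-2,1.5,-2,0],
  [0,-2,1.5,-10,0],
  [0,-2,1.5,-18,0],
  [0,-2,1.5,-26,0],
  [0,-2,1.5,-34,0],
  [0,-2,1.5,-40,0],
  [0,-2,1.5,-40,0],
])

```text
clock: 18.63
tcp_pos: [532.1, -175.1, 311.7]
ee_rot: [-0.497, 0.498, 0.502, -0.502]
ft_force: [0.4, -0.6, 0.1]
gripper_width: 0.127
```

Run:
```python
from h import *
go([567,-173.6,132.4],0.5);held('green')
```

```text
t 18.63 grasp [ 532.3 -175.2  131.7] yaw 0.5 F [ 0.4 -0.6  0.1] w 0.127 -> shift [  1.2  -0.7 -34.7] twist 0.0
green [316, 298] 1167 [ 530.7 -175.4  134.6]
green [317, 410] 474 [ 615.8 -174.2  112.7]
green [316, 298] 1167 [ 530.7 -175.4  134.6]
green [317, 410] 474 [ 615.8 -174.2  112.7]
```

>>> servo_tool([
  [0,1.2,0,-8,0],
  [0,1.2,0,-16,0],
  [0,1.2,0,-24,0],
  [0,1.2,0,-30,0],
  [0,1.2,0,-33,0],
  [0,1.2,0,-35,0],
  [0,1.2,0,-37,0],
  [0,1.2,0,-38,0],
  [0,1.2,0,-39,0],
  [0,1.2,0,-39,0],
])

```text
clock: 19.52
tcp_pos: [569.6, -173.5, 311.6]
ee_rot: [0.498, -0.498, -0.502, 0.502]
ft_force: [-0.3, 0.4, -0.4]
gripper_width: 0.127
```

Run:
```python
from h import *
go([567,-173.6,124.5],0.5);held('green')
```

```text
t 19.52 grasp [ 569.6 -173.5  131.6] yaw 0.5 F [-0.3  0.4 -0.4] w 0.127 -> shift [-0.1  7.1  2.6] twist -0.0
green [316, 297] 1168 [ 567.7 -173.7  134.3]
green [317, 410] 483 [ 653.  -172.6  112.5]
green [316, 297] 1168 [ 567.7 -173.7  134.3]
green [317, 410] 483 [ 653.  -172.6  112.5]
```

Not in contact yet, so I'll push 3 mm further, then back off slightly and lower.

>>> servo_tool([
  [0,0,0,-1,0],
  [0,0,0,-2,0],
  [0,0,0,-3,0],
  [0,0,0,-3,0],
  [0,0,0,-3,0],
])

```text
clock: 19.98
tcp_pos: [571.1, -173.5, 311.1]
ee_rot: [0.5, -0.496, -0.501, 0.504]
ft_force: [-7.9, 0.2, 2.9]
gripper_width: 0.123
```

>>> servo_tool([
  [0,0,0,1,0],
  [0,0,2,1,0],
  [0,0,4,1,0],
  [0,0,6,1,0],
  [0,0,7.5,1,0],
  [0,0,7.5,1,0],
  [0,0,7.5,1,0],
])

```text
clock: 20.57
tcp_pos: [570.6, -173.5, 303.8]
ee_rot: [0.499, -0.497, -0.501, 0.503]
ft_force: [-5.9, 0.4, 2.1]
gripper_width: 0.126
```

Run:
```python
from h import *
go([567,-173.6,124.5],0.5);held('green')
```

```text
t 20.57 grasp [ 569.9 -173.4  123.8] yaw 0.5 F [-5.9  0.4  2.1] w 0.126 -> shift [-0.2 -0.6  2.9] twist -0.0
green [317, 296] 1140 [ 567.1 -173.5  127.2]
green [317, 413] 248 [ 650.7 -172.7  109.5]
green [317, 296] 1140 [ 567.1 -173.5  127.2]
green [317, 413] 248 [ 650.7 -172.7  109.5]
```

>>> servo_tool([
  [0.2,0,0,0,0],
  [0.4,0,0,0,0],
  [0.4,0,0,0,0],
  [0.4,0,0,0,0],
  [0.4,0,0,0,0],
  [0.4,0,-20,0,0],
  [0.4,0,-50,0,0],
  [0.4,0,-80,40,0],
  [0.4,0,-80,80,0],
  [0.4,0,-80,120,0],
  [0.4,0,-80,120,0],
])

```text
clock: 21.53
tcp_pos: [446.4, -173.0, 382.5]
ee_rot: [0.5, -0.496, -0.501, 0.503]
ft_force: [1.0, 0.6, -2.5]
gripper_width: 0.4
```

Run:
```python
from h import *
go([380,239.5,110],30)
tab('blue')
for n in('scene','side'):
    d=read_camera(n);P=cloud(d);cv2.imwrite(f'pics/l_{n}.png',d['color'])
    for xy in((469,286),(453,359)): print(disc_at(d,xy,6))
    for c in('green','blue','red','orange'):
      for ce,m in blobs(mask(d['color'],c)&(P[...,2]>12)&(P[...,2]<150)&(P[...,0]>300)&(P[...,0]<620)&(P[...,1]>-240),10): print(c,ce,P[m].mean(0).round(1))
```

```text
t 21.53 grasp [ 445.2 -172.6  202.5] yaw 0.4 F [ 1.   0.6 -2.5] w 0.4 -> shift [412.3  94.   61.7] twist -29.6
blue [636, 179] 132 [380.9 232.   11.9] [381.9 230.9] [23.1  8. ] 9.6
green [314, 403] 402 [ 574.8 -173.9  117. ] [ 568.3 -173.2] [12.  24.1] 89.8
(74, array([466.5, 285.1]), array([34.6, 37.6]), array([467.9, 286.6]))
(68, array([452.4, 359.9]), array([31.3, 35.8]), array([452.7, 360. ]))
green [338, 250] [ 567.  -175.1  118.4]
blue [233, 194] [386.1 236.8  20.5]
red [307, 262] [ 504.9 -111.2   21.3]
red [337, 264] [ 567.1 -174.5   54.9]
orange [277, 275] [ 409.9 -124.3   27.4]
orange [302, 298] [ 446.  -216.8   22. ]
(145, array([470.7, 287.8]), array([37.2, 39.4]), array([470.6, 287.4]))
(166, array([454.6, 360.4]), array([38.3, 39.2]), array([454.3, 361.1]))
green [319, 229] [ 568.9 -171.   121.1]
blue [374, 350] [382.9 243.6  24. ]
red [318, 244] [ 569.7 -166.3   53.5]
red [334, 266] [510.4 -94.5  18.1]
orange [351, 246] [ 453.2 -203.3   17.4]
orange [361, 266] [ 416.3 -100.5   21.5]
orange [317, 267] [563.3   4.1 109.1]
```

>>> servo_tool([
  [0.4,40,0,6,0],
  [0.4,80,0,12,-4],
  [0.4,120,0,18,-8],
  [0.4,160,0,24,-12],
  [0.4,200,10,30,-16],
  [0.4,240,25,36,-20],
  [0.4,280,40,42,-24],
  [0.4,320,60,48,-28],
  [0.4,360,75,54,-29.5],
  [0.4,395,90,60,-29.5],
  [0.4,410,105,63,-29.5],
  [0.4,410,110,63,-29.5],
])

```text
clock: 22.68
tcp_pos: [384.9, 238.8, 272.1]
ee_rot: [0.353, -0.351, -0.613, 0.614]
ft_force: [-0.3, -0.2, 0.3]
gripper_width: 0.398
```

>>> servo_tool([
  [0.4,0,0,0,0],
  [0.4,0,0,0,0],
])

```text
clock: 22.85
tcp_pos: [386.3, 235.1, 274.3]
ee_rot: [0.353, -0.354, -0.612, 0.612]
ft_force: [-0.5, 0.3, -0.6]
gripper_width: 0.4
```

Run:
```python
from h import *
go([380,239,23],30);tab('blue')
```

```text
t 22.85 grasp [386.4 235.   94.3] yaw 30.0 F [-0.5  0.3 -0.6] w 0.4 -> shift [ 6.7 71.3  3.5] twist 0.0
blue [325, 249] 787 [379.1 236.7  26.9] [380.7 237.6] [24.3 11.7] 28.1
green [319, 383] 383 [482.6 292.6   6.1] [483.3 293. ] [11.9 36.9] 28.4
```

>>> servo_tool([
  [0.4,5,30,3,1.3],
  [0.4,5,60,3,1.3],
  [0.4,5,71,3,1.3],
  [0.4,5,71,3,1.3],
  [0.4,5,71,3,1.3],
  [0.1,5,71,3,1.3],
  [0.0,5,71,3,1.3],
  [0.0,5,71,3,1.3],
  [0.0,5,71,3,1.3],
  [0.0,5,71,3,1.3],
  [0.0,5,71,3,1.3],
  [0.0,5,71,3,1.3],
])

```text
clock: 23.9
tcp_pos: [380.8, 238.0, 204.1]
ee_rot: [-0.36, 0.361, 0.609, -0.608]
ft_force: [-1.3, -1.3, 6.7]
gripper_width: 0.125
```

Run:
```python
from h import *
go([450,-174,210],0.5);tab('blue')
```

```text
t 23.9 grasp [381.1 238.   24.1] yaw 28.7 F [-1.3 -1.3  6.7] w 0.125 -> shift [-394.6 -185.9  137.1] twist 28.2
blue [317, 293] 1532 [378.  236.5  25.9] [380.3 238. ] [24.1 11.7] 29.5
green [317, 411] 463 [453.4 277.8   6.5] [422.8 262.3] [79.1 29.5] 27.2
```

>>> servo_tool([
  [0,0,-15,0,0],
  [0,0,-45,0,0],
  [0,0,-85,0,0],
  [0,0,-125,0,0],
  [0,-30,-155,20,3],
  [0,-65,-180,35,6],
  [0,-102,-186,48,9],
  [0,-139,-186,60,12],
  [0,-176,-186,72,15],
  [0,-213,-186,84,18],
  [0,-250,-186,96,21],
  [0,-287,-186,108,24],
])

```text
clock: 24.95
tcp_pos: [422.8, -67.6, 389.1]
ee_rot: [-0.48, 0.48, 0.519, -0.519]
ft_force: [0.6, 0.7, -0.3]
gripper_width: 0.125
```

Run:
```python
from h import *
go([470,-173.8,200],0.5)
```

```text
t 24.95 grasp [422.9 -67.6 209.1] yaw 4.5 F [ 0.6  0.7 -0.3] w 0.125 -> shift [-109.6    9.1  -38.6] twist 4.0
```

>>> servo_tool([
  [0,-37,0,-13,2],
  [0,-74,10,-26,4],
  [0,-105,25,-38,4],
  [0,-110,40,-48,4],
  [0,-110,44,-58,4],
  [0,-110,44,-58,4],
  [0,-110,44,-58,4],
  [0,-110,44,-58,4],
])

```text
clock: 25.62
tcp_pos: [489.9, -169.6, 345.8]
ee_rot: [-0.496, 0.497, 0.503, -0.503]
ft_force: [-0.0, 0.3, -1.2]
gripper_width: 0.125
```

Run:
```python
from h import *
go([568,-173.8,163.7],0.5);tab('blue')
```

```text
t 25.62 grasp [ 490.  -169.6  165.8] yaw 0.8 F [-0.   0.3 -1.2] w 0.125 -> shift [ -5.2   2.1 -78. ] twist 0.3
blue [317, 293] 1525 [ 486.4 -169.7  167.6] [ 489.2 -169.7] [24.1 11.3] 1.5
green [304, 385] 104 [ 571.4 -176.8  122. ] [ 567.8 -176.5] [ 4.7 13.8] 89.7
green [317, 411] 464 [ 572.4 -168.5  148.2] [ 537.8 -169.1] [79.1 29.4] 1.3
```

>>> servo_tool([
  [0,-5,2.5,0,0.3],
  [0,-5,2.5,0,0.3],
  [0,-5,2.5,-4,0.3],
  [0,-5,2.5,-12,0.3],
  [0,-5,2.5,-20,0.3],
  [0,-5,2.5,-28,0.3],
  [0,-5,2.5,-36,0.3],
  [0,-5,2.5,-40,0.3],
  [0,-5,2.5,-40,0.3],
])

```text
clock: 26.42
tcp_pos: [531.1, -175.3, 342.5]
ee_rot: [-0.498, 0.498, 0.502, -0.502]
ft_force: [0.3, 0.7, -0.4]
gripper_width: 0.125
```

Run:
```python
from h import *
go([568,-173.8,162.5],0.5);held('blue')
```

```text
t 26.42 grasp [ 531.2 -175.3  162.5] yaw 0.4 F [ 0.3  0.7 -0.4] w 0.125 -> shift [  1.2   0.1 -36.8] twist -0.1
blue [317, 293] 1525 [ 527.5 -175.3  164.6]
green [317, 411] 445 [ 614.2 -174.6  144.4]
```

>>> servo_tool([
  [0,1.5,0,-8,0],
  [0,1.5,0,-16,0],
  [0,1.5,0,-24,0],
  [0,1.5,0,-31,0],
  [0,1.5,0,-35,0],
  [0,1.5,0,-37,0],
  [0,1.5,0,-38.5,0],
  [0,1.5,0,-40,0],
  [0,1.5,0,-41,0],
  [0,1.5,0,-41,0],
  [0,1.5,0,-41,0],
])

```text
clock: 27.38
tcp_pos: [570.3, -173.5, 342.4]
ee_rot: [0.499, -0.498, -0.501, 0.502]
ft_force: [-4.4, 0.1, 1.4]
gripper_width: 0.125
```

Run:
```python
from h import *
go([568,-173.8,155],0.5);held('blue')
```

```text
t 27.38 grasp [ 569.9 -173.5  162.4] yaw 0.4 F [-4.4  0.1  1.4] w 0.125 -> shift [-0.3  7.4  1.9] twist -0.1
blue [317, 293] 1524 [ 566.3 -173.4  164.5]
green [317, 255] 210 [ 559.3 -173.5  124.7]
green [317, 411] 446 [ 652.8 -172.8  144.1]
```

Contact at the back wall. I'll lower it, release it and withdraw.

>>> servo_tool([
  [0,0,0,0.5,0],
  [0,0,2,0.5,0],
  [0,0,4,0.5,0],
  [0,0,6,0.5,0],
  [0,0,7.5,0.5,0],
  [0,0,7.5,0.5,0],
  [0,0,7.5,0.5,0],
])

```text
clock: 28.02
tcp_pos: [570.2, -173.5, 334.8]
ee_rot: [0.499, -0.498, -0.501, 0.502]
ft_force: [-4.9, -0.1, 0.4]
gripper_width: 0.124
```

Run:
```python
from h import *
go([568,-173.8,155],0.5);held('blue')
```

```text
t 28.02 grasp [ 570.  -173.5  154.8] yaw 0.4 F [-4.9 -0.1  0.4] w 0.124 -> shift [-0.3 -0.2  2. ] twist -0.1
blue [317, 292] 1484 [ 565.6 -173.5  157. ]
green [316, 256] 149 [ 558.1 -173.7  124.4]
green [317, 412] 262 [ 650.9 -173.   140.5]
```

>>> servo_tool([
  [0.2,0,0,0,0],
  [0.4,0,0,0,0],
  [0.4,0,0,0,0],
  [0.4,0,0,0,0],
  [0.4,0,0,0,0],
  [0.4,0,-20,0,0],
  [0.4,0,-50,0,0],
  [0.4,0,-80,40,0],
  [0.4,0,-80,80,0],
  [0.4,0,-80,120,0],
  [0.4,0,-80,120,0],
])

```text
clock: 28.98
tcp_pos: [445.5, -173.0, 413.9]
ee_rot: [0.5, -0.497, -0.5, 0.502]
ft_force: [0.5, 0.3, -0.5]
gripper_width: 0.398
```

Run:
```python
from h import *
go([368,307,115],33)
tab('blue')
for n in('scene','side'):
    d=read_camera(n);P=cloud(d);cv2.imwrite(f'pics/l_{n}.png',d['color'])
    print(disc_at(d,(453,359),6))
    for ce,m in blobs(mask(d['color'],'white')&(P[...,2]>12)&(P[...,2]<45)&(P[...,0]>320)&(P[...,0]<440)&(P[...,1]>220)&(P[...,1]<390),10): print('white',ce,P[m].mean(0).round(1),rect(P[m]))
    for c in('green','blue','red','orange'):
      for ce,m in blobs(mask(d['color'],c)&(P[...,2]>12)&(P[...,2]<180)&(P[...,0]>300)&(P[...,0]<620)&(P[...,1]>-240),10): print(c,ce,P[m].mean(0).round(1))
```

```text
t 28.98 grasp [ 444.5 -172.6  233.9] yaw 0.3 F [ 0.5  0.3 -0.5] w 0.398 -> shift [479.8 120.2  73.4] twist -32.7
blue [314, 397] 528 [ 565.  -173.7  152.2] [ 568.1 -173.3] [11.  24.1] 89.5
green [303, 407] 113 [ 664.9 -186.9   42.2] [ 662.6 -186.6] [33.8  7.2] 0.5
green [326, 406] 130 [ 664.4 -160.2   42.2] [ 629.1 -161.1] [100.3   8.8] 2.3
(69, array([452.4, 359.9]), array([31.3, 35.8]), array([452.4, 359.9]))
white [221, 182] [366.7 305.2  24.3] (array([367.1, 305.8]), array([25.8, 11.9]), 26.9)
green [338, 251] [ 566.8 -176.5  116.3]
red [307, 262] [ 504.5 -110.8   21.1]
red [337, 264] [ 566.9 -174.8   55.3]
orange [277, 275] [ 409.9 -124.2   27.4]
orange [302, 298] [ 446.1 -216.9   21.7]
(164, array([454.6, 360.4]), array([38.3, 39.2]), array([454.2, 361. ]))
white [380, 370] [370.5 310.   23.1] (array([370., 308.]), array([24.7, 13.4]), 31.5)
blue [319, 224] [ 569.1 -166.5  148.8]
red [318, 244] [ 570.  -166.5   52.9]
red [334, 266] [510.4 -94.8  18.3]
orange [351, 246] [ 452.4 -203.4   18.6]
orange [361, 266] [ 416.8 -100.3   22.2]
```

>>> servo_tool([
  [0.4,41,0,6,0],
  [0.4,82,0,12,-3],
  [0.4,123,0,18,-6],
  [0.4,164,0,24,-9],
  [0.4,205,10,30,-12],
  [0.4,245,20,36,-15],
  [0.4,285,30,42,-18],
  [0.4,325,40,48,-22],
  [0.4,365,55,54,-26],
  [0.4,403,70,60,-30],
  [0.4,440,85,66,-32],
  [0.4,470,100,72,-32],
])

```text
clock: 30.13
tcp_pos: [376.0, 299.2, 314.9]
ee_rot: [-0.339, 0.34, 0.621, -0.619]
ft_force: [0.8, -0.9, 0.4]
gripper_width: 0.399
```

>>> servo_tool([
  [0.4,8,20,0,0],
  [0.4,8,30,0,0],
  [0.4,8,30,0,0],
  [0.4,8,30,0,0],
])

```text
clock: 30.47
tcp_pos: [371.8, 302.0, 284.7]
ee_rot: [0.341, -0.341, -0.619, 0.62]
ft_force: [-0.9, -0.2, -0.3]
gripper_width: 0.4
```

Run:
```python
from h import *
go([368.5,307,23],32);s,d,P=look('w5');z=d['z_map']
for ce,m in blobs(mask(d['color'],'white')&(z>0)&(P[...,2]>12)&(P[...,2]<45)&(np.hypot(P[...,0]-368,P[...,1]-307)<40),40): print(ce,m.sum(),P[m].mean(0).round(1),rect(P[m]),rect(P[m][P[m][:,2]>25]))
for ce,m in blobs(mask(d['color'],'green',60)&(z>0)&(P[...,2]<45),60): print(ce,m.sum(),P[m].mean(0).round(1),rect(P[m]))
```

```text
t 30.47 grasp [371.6 301.8 104.7] yaw 32.4 F [-0.9 -0.2 -0.3] w 0.4 -> shift [ 6.  81.7 -0.2] twist 0.4
[323, 252] 591 [368.  304.7  28.6] (array([368.2, 305. ]), array([23.5, 11.3]), 32.3) (array([368.2, 305. ]), array([23.5, 11.3]), 32.3)
[322, 381] 164 [468.4 368.2   6. ] (array([468.9, 368.4]), array([ 7. , 29.2]), 33.2)
```

>>> servo_tool([
  [0.4,4.5,35,0.5,0],
  [0.4,4.5,70,0.5,0],
  [0.4,4.5,81,0.5,0],
  [0.4,4.5,81,0.5,0],
  [0.4,4.5,81,0.5,0],
  [0.1,4.5,81,0.5,0],
  [0.0,4.5,81,0.5,0],
  [0.0,4.5,81,0.5,0],
  [0.0,4.5,81,0.5,0],
  [0.0,4.5,81,0.5,0],
  [0.0,4.5,81,0.5,0],
  [0.0,4.5,81,0.5,0],
])

```text
clock: 31.52
tcp_pos: [368.8, 305.8, 205.3]
ee_rot: [-0.34, 0.341, 0.62, -0.619]
ft_force: [-1.6, -1.6, 6.7]
gripper_width: 0.127
```

Run:
```python
from h import *
go([450,-174,230],0.5);held('green')
```

```text
t 31.52 grasp [369.2 306.   25.3] yaw 32.4 F [-1.6 -1.6  6.7] w 0.127 -> shift [-448.7 -205.   188.4] twist 31.9
green [317, 410] 542 [439.3 350.7   6.1]
green [317, 410] 542 [439.3 350.7   6.1]
```

>>> servo_tool([
  [0,0,-15,0,0],
  [0,0,-45,0,0],
  [0,0,-85,0,0],
  [0,0,-125,0,0],
  [0,-20,-160,15,2],
  [0,-50,-185,30,5],
  [0,-86,-200,45,8],
  [0,-122,-205,60,11],
  [0,-158,-205,75,14],
  [0,-194,-205,90,17],
  [0,-230,-205,105,20],
  [0,-266,-205,120,23],
])

```text
clock: 32.57
tcp_pos: [408.9, 14.9, 409.2]
ee_rot: [-0.458, 0.458, 0.539, -0.539]
ft_force: [-0.1, 0.4, -1.1]
gripper_width: 0.124
```

Run:
```python
from h import *
go([480,-173.8,200],0.5)
```

```text
t 32.57 grasp [409.   14.9 229.2] yaw 9.3 F [-0.1  0.4 -1.1] w 0.124 -> shift [-197.7   29.3  -39.7] twist 8.8
```

>>> servo_tool([
  [0,-38,0,-4,2],
  [0,-76,0,-8,4],
  [0,-114,5,-14,6],
  [0,-152,15,-24,8.8],
  [0,-185,25,-36,8.8],
  [0,-198,32,-46,8.8],
  [0,-198,32,-48,8.8],
  [0,-198,32,-48,8.8],
  [0,-198,32,-48,8.8],
])

```text
clock: 33.32
tcp_pos: [488.7, -170.2, 377.0]
ee_rot: [0.498, -0.497, -0.503, 0.503]
ft_force: [0.5, 1.0, 0.5]
gripper_width: 0.124
```

Run:
```python
from h import *
go([568,-173.8,195.5],0.5);tab('green')
```

```text
t 33.32 grasp [ 488.5 -170.   197. ] yaw 0.6 F [0.5 1.  0.5] w 0.124 -> shift [ -4.6   1.4 -79.5] twist 0.1
green [317, 410] 559 [ 571.6 -169.   177.4] [ 571. -169.] [11.7 29.6] 1.1
green [317, 410] 559 [ 571.6 -169.   177.4] [ 571. -169.] [11.7 29.6] 1.1
```

>>> servo_tool([
  [0,-4.5,0.5,0,0],
  [0,-4.5,0.5,0,0],
  [0,-4.5,0.5,-4,0],
  [0,-4.5,0.5,-12,0],
  [0,-4.5,0.5,-20,0],
  [0,-4.5,0.5,-28,0],
  [0,-4.5,0.5,-36,0],
  [0,-4.5,0.5,-42,0],
  [0,-4.5,0.5,-42,0],
])

```text
clock: 34.12
tcp_pos: [532.4, -175.0, 376.5]
ee_rot: [-0.497, 0.497, 0.503, -0.503]
ft_force: [0.3, -0.3, -0.9]
gripper_width: 0.126
```

Run:
```python
from h import *
go([568,-173.8,195.5],0.5);held('green')
```

```text
t 34.12 grasp [ 532.5 -175.   196.5] yaw 0.6 F [ 0.3 -0.3 -0.9] w 0.126 -> shift [  0.8   1.  -35.5] twist 0.1
green [317, 410] 547 [ 615.6 -174.   177.2]
green [317, 410] 547 [ 615.6 -174.   177.2]
```

>>> servo_tool([
  [0,1,0.5,-8,0],
  [0,1,0.5,-16,0],
  [0,1,0.5,-24,0],
  [0,1,0.5,-30,0],
  [0,1,0.5,-33,0],
  [0,1,0.5,-35,0],
  [0,1,0.5,-37,0],
  [0,1,0.5,-38,0],
  [0,1,0.5,-39.5,0],
  [0,1,0.5,-39.5,0],
  [0,1,0.5,-39.5,0],
])

```text
clock: 35.08
tcp_pos: [570.5, -173.6, 376.1]
ee_rot: [0.498, -0.497, -0.502, 0.502]
ft_force: [0.3, 0.8, -0.8]
gripper_width: 0.126
```

Run:
```python
from h import *
go([568,-173.8,188],0.5);held('green')
```

```text
t 35.08 grasp [ 570.5 -173.6  196.1] yaw 0.6 F [ 0.3  0.8 -0.8] w 0.126 -> shift [-0.1  8.1  2.5] twist 0.1
```

>>> servo_tool([
  [0,0,0,-1,0],
  [0,0,0,-2,0],
  [0,0,0,-3,0],
  [0,0,0,-3,0],
  [0,0,0,-3,0],
])

```text
clock: 35.55
tcp_pos: [572.0, -173.7, 375.8]
ee_rot: [0.499, -0.496, -0.501, 0.504]
ft_force: [-8.8, 0.0, 3.8]
gripper_width: 0.121
```

>>> servo_tool([
  [0,0,0,1,0],
  [0,0,2,1,0],
  [0,0,4,1,0],
  [0,0,6,1,0],
  [0,0,7.5,1,0],
  [0,0,8,1,0],
  [0,0,8,1,0],
])

```text
clock: 36.13
tcp_pos: [571.6, -173.7, 368.0]
ee_rot: [0.499, -0.497, -0.502, 0.503]
ft_force: [-5.7, -0.1, 2.2]
gripper_width: 0.127
```

Run:
```python
from h import *
go([568,-173.8,188],0.5);held('green')
```

```text
t 36.13 grasp [ 570.9 -173.7  188. ] yaw 0.6 F [-5.7 -0.1  2.2] w 0.127 -> shift [-0.1  0.   2.9] twist 0.1
```

>>> servo_tool([
  [0.2,0,0,0,0],
  [0.4,0,0,0,0],
  [0.4,0,0,0,0],
  [0.4,0,0,0,0],
  [0.4,0,0,0,0],
  [0.4,0,-20,0,0],
  [0.7,0,-50,0,0],
  [0.7,0,-80,40,0],
  [0.7,0,-80,80,0],
  [0.7,0,-80,120,0],
  [0.7,0,-80,120,0],
])

```text
clock: 37.1
tcp_pos: [447.7, -173.6, 447.2]
ee_rot: [0.499, -0.496, -0.501, 0.503]
ft_force: [0.4, 1.1, -1.0]
gripper_width: 0.694
```

Run:
```python
from h import *
s,d,P=look('w6');go([449,-211.5,100],-14,s);z=d['z_map']
for ce,m in blobs(mask(d['color'],'orange')&(z>0)&(P[...,2]>5)&(P[...,2]<45),60):
    t=P[m][P[m][:,2]>18];print(ce,m.sum(),rect(t))
m=(P[...,0]>540)&(P[...,0]<630)&(abs(P[...,1]+173)<25)&(P[...,2]>30)&(z>0)
for h in(63,127,159,191):
    n=m&(abs(P[...,2]-h)<2.5)
    if n.sum()>20: print(h,n.sum(),P[n].mean(0).round(1),rect(P[n]))
for n in('scene','side'):
    d=read_camera(n);cv2.imwrite(f'pics/l_{n}.png',d['color'])
a=np.hstack([cv2.imread('pics/l_scene.png')[170:320,290:440],cv2.imread('pics/l_side.png')[150:300,240:390]]);cv2.imwrite('pics/c6.png',cv2.resize(a,(800,400),interpolation=2))
```

```text
t 37.1 grasp [ 446.9 -173.4  267.2] yaw 0.5 F [ 0.4  1.1 -1. ] w 0.694 -> shift [-38.4 167.1  -2.6] twist 14.5
[365, 183] 1476 (array([ 412.9, -119.7]), array([42.6, 60.9]), 42.8)
[279, 213] 749 (array([ 449. , -215.6]), array([45. , 30.1]), 75.1)
63 190 [ 566.5 -172.9   62.7] (array([ 567.6, -172.9]), array([23.4, 11.1]), 0.3)
191 232 [ 569.1 -173.5  189.1] (array([ 567.7, -173.5]), array([11.3, 23.8]), 89.9)
```

View pics/c6.png

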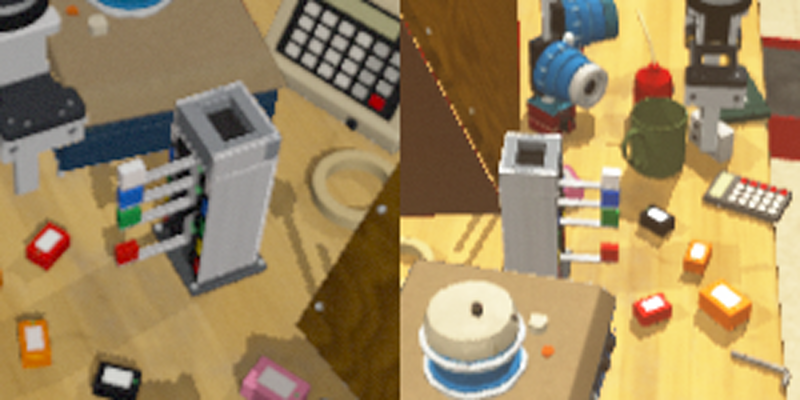

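The crop shows all four tabs parallel and stacked, at scene crop (125,175) to (125,250). The orange tag is at (449, -215.6) with its long axis at 75°. I'll hover over it.

>>> servo_tool([
  [0.7,-15,35,-1,5],
  [0.7,-30,70,-2,10],
  [0.7,-42,110,-2.5,15.4],
  [0.7,-42,150,-2.5,15.4],
  [0.7,-42,180,-2.5,15.4],
  [0.7,-42,190,-2.5,15.4],
  [0.7,-42,190,-2.5,15.4],
  [0.7,-42,190,-2.5,15.4],
])

```text
clock: 37.92
tcp_pos: [456.9, -217.2, 258.6]
ee_rot: [-0.56, 0.56, 0.432, -0.431]
ft_force: [-0.1, -0.4, -0.2]
gripper_width: 0.698
```

Run:
```python
from h import *
s,d,P=look('w7');go([449,-215.6,35],-14.9,s);z=d['z_map']
for ce,m in blobs(mask(d['color'],'orange')&(z>0)&(P[...,2]>5)&(P[...,2]<45),60):
    t=P[m][P[m][:,2]>18];print(ce,m.sum(),rect(t),np.median(t[:,2]))
```

```text
t 37.92 grasp [ 457.  -217.3   78.6] yaw -14.8 F [-0.1 -0.4 -0.2] w 0.698 -> shift [-0.4 43.6  8.2] twist 0.1
[448, 155] 5087 (array([ 412.9, -120.1]), array([41.9, 61.2]), 42.1) 30.81999042206607
[316, 244] 2586 (array([ 449.3, -215.1]), array([44.2, 30.7]), 73.6) 22.57664026465457
```

View pics/w7.png

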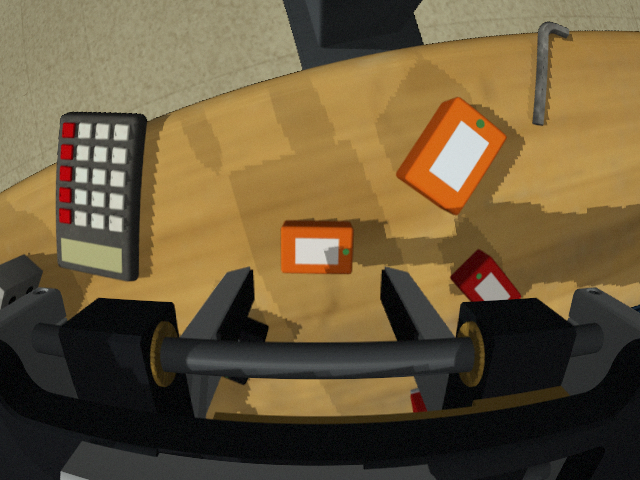

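>>> servo_tool([
  [0.62,0,0,8,0.5],
  [0.62,0,20,8,0.5],
  [0.62,0,40,8,0.5],
  [0.62,0,43.5,8,0.5],
  [0.62,0,43.5,8,0.5],
  [0.4,0,43.5,8,0.5],
  [0.4,0,43.5,8,0.5],
  [0.3,0,43.5,8,0.5],
  [0.3,0,43.5,8,0.5],
  [0.3,0,43.5,8,0.5],
  [0.3,0,43.5,8,0.5],
], squeeze=30)

```text
clock: 38.88
tcp_pos: [448.6, -215.2, 216.3]
ee_rot: [-0.561, 0.563, 0.429, -0.429]
ft_force: [-0.4, 0.3, 7.2]
gripper_width: 0.461
```

Run:
```python
from h import *
s,d,P=look('w8');go([600,-173.4,300],0.5,s);z=d['z_map']
for ce,m in blobs(mask(d['color'],'orange')&(z>0)&(P[...,2]>5)&(P[...,2]<45),60):
    t=P[m][P[m][:,2]>18];print(ce,m.sum(),rect(t),np.median(t[:,2]))
```

```text
t 38.88 grasp [ 449.  -215.5   36.3] yaw -15.3 F [-0.4  0.3  7.2] w 0.461 -> shift [  80.3 -263.4 -135.2] twist -15.8
[474, 170] 7563 (array([ 412.9, -120.1]), array([42.3, 61.2]), 42.5) 30.812446830756386
[316, 279] 3770 (array([ 448.5, -215.6]), array([44.1, 30. ]), 75.2) 22.609128284924793
```

>>> servo_tool([
  [0.3,0,-15,0,0],
  [0.3,0,-50,0,0],
  [0.3,0,-90,0,0],
  [0.3,0,-130,0,0],
  [0.3,0,-170,0,0],
  [0.3,0,-210,0,0],
  [0.3,0,-245,0,-3],
  [0.3,20,-262,-30,-7],
  [0.3,40,-262,-64,-11],
  [0.3,60,-262,-98,-15.8],
  [0.3,80,-262,-135,-15.8],
  [0.3,80,-262,-135,-15.8],
])

```text
clock: 39.93
tcp_pos: [604.0, -171.5, 473.6]
ee_rot: [-0.498, 0.496, 0.504, -0.502]
ft_force: [-1.5, -0.6, -2.2]
gripper_width: 0.465
```

Run:
```python
from h import *
s,d,P=look();go([669.7,-173.4,262],0.5,s);z=d['z_map']
for ce,m in blobs(mask(d['color'],'orange')&(z>0)&(P[...,2]>200),60):
    t=P[m][P[m][:,2]>P[m][:,2].max()-6];print(ce,m.sum(),rect(t),np.median(t[:,2]))
```

```text
t 39.93 grasp [ 604.  -171.   293.6] yaw 0.7 F [-1.5 -0.6 -2.2] w 0.465 -> shift [ -3.3  31.5 -65.7] twist 0.2
[316, 278] 3819 (array([ 603.8, -171.1]), array([29.9, 43.9]), 0.4) 279.75320595981736
```

>>> servo_tool([
  [0.3,-1,0,-20,0.2],
  [0.3,-2,0,-45,0.2],
  [0.3,-2.7,5,-65,0.2],
  [0.3,-2.7,18,-65.5,0.2],
  [0.3,-2.7,30,-65.5,0.2],
  [0.3,-2.7,31,-65.5,0.2],
  [0.3,-2.7,31,-65.5,0.2],
  [0.3,-2.7,31,-65.5,0.2],
])

```text
clock: 40.65
tcp_pos: [663.6, -175.6, 445.7]
ee_rot: [0.499, -0.499, -0.501, 0.501]
ft_force: [-0.0, -0.4, -0.3]
gripper_width: 0.462
```

Run:
```python
from h import *
s,d,P=look('w9');go([669.5,-173.3,238],0.5,s);z=d['z_map']
for ce,m in blobs(mask(d['color'],'orange')&(z>0)&(P[...,2]>200),60):
    t=P[m][P[m][:,2]>P[m][:,2].max()-6];print(ce,m.sum(),rect(t),np.median(t[:,2]))
m=(z>0)&(abs(P[...,2]-211)<4)&(P[...,0]>600)&(P[...,0]<740)&(abs(P[...,1]+170)<60);print(m.sum(),rect(P[m]),P[m].min(0))
```

```text
t 40.65 grasp [ 663.4 -175.5  265.7] yaw 0.2 F [-0.  -0.4 -0.3] w 0.462 -> shift [ 2.2 27.7 -6.1] twist -0.3
[316, 278] 3848 (array([ 663. , -175.6]), array([30.1, 43.7]), 0.4) 251.93156731869607
[101, 395] 386 (array([ 640.5, -216.3]), array([0.5, 4.4]), 5.4) 377.36680807426626
6474 (array([ 669. , -173.2]), array([71.6, 82.3]), 0.2) [ 633.06584085 -214.48875188  207.04656062]
```

View pics/w9.png

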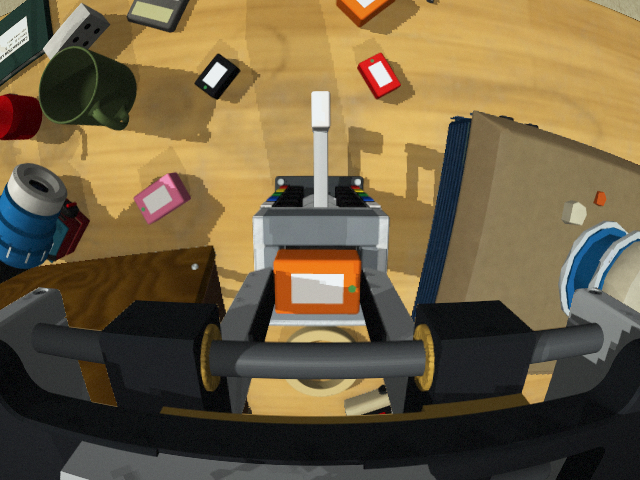

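The picture shows the block at (318,280) over the recess and the white tab still home at (320,110). The cassette top centre reads (669.0, -173.2) from this opposite view, which agrees with the first. I'll shift by the offset.

>>> servo_tool([
  [0.3,2.3,0,-6,-0.1],
  [0.3,2.3,8,-6,-0.1],
  [0.3,2.3,14,-6,-0.1],
  [0.3,2.3,14,-6,-0.1],
  [0.3,2.3,14,-6,-0.1],
])

```text
clock: 41.12
tcp_pos: [670.4, -172.9, 430.3]
ee_rot: [0.499, -0.498, -0.501, 0.502]
ft_force: [0.1, 0.2, -0.3]
gripper_width: 0.461
```

```bash
cat >> h.py <<'E'
def tag():
    s,d,P=look();go([669.5,-173.3,235],0.5,s);z=d['z_map']
    for ce,m in blobs(mask(d['color'],'orange')&(z>0)&(P[...,2]>200)&(P[...,2]<300),60):
        t=P[m][P[m][:,2]>P[m][:,2].max()-6];print(ce,m.sum(),rect(t),np.median(t[:,2]))
    m=(z>0)&(abs(P[...,2]-211)<3)&(P[...,0]>600)&(P[...,0]<740)&(abs(P[...,1]+170)<60);print(m.sum(),rect(P[m]))
E
python3 -c "
from h import *
tag()"
```

```text
t 41.12 grasp [ 670.  -172.8  250.3] yaw 0.4 F [ 0.1  0.2 -0.3] w 0.461 -> shift [-0.5 15.3  0.5] twist -0.1
[316, 278] 3859 (array([ 669.7, -172.8]), array([30. , 43.9]), 0.4) 236.52121880758682
[102, 397] 295 (array([ 781.3, -338.2]), array([ 3.9, 28.2]), 5.2) 209.30428967337758
7857 (array([ 669.2, -173.1]), array([72.6, 82.1]), 0.1)
```

>>> servo_tool([
  [0.3,-0.4,3,0.5,0],
  [0.3,-0.4,6,0.5,0],
  [0.3,-0.4,9,0.5,0],
  [0.3,-0.4,12,0.5,0],
  [0.3,-0.4,14,0.5,0],
  [0.3,-0.4,15,0.5,0],
  [0.3,-0.4,15,0.5,0],
])

```text
clock: 41.75
tcp_pos: [670.1, -173.4, 416.1]
ee_rot: [0.499, -0.498, -0.502, 0.502]
ft_force: [-0.2, -0.3, -0.2]
gripper_width: 0.463
```

```bash
python3 -c "
from h import *
tag()"
```

```text
t 41.75 grasp [ 669.9 -173.4  236.1] yaw 0.4 F [-0.2 -0.3 -0.2] w 0.463 -> shift [0.1 1.1 0.4] twist -0.1
[316, 278] 3864 (array([ 669.6, -173.3]), array([30.1, 44. ]), 0.4) 222.29829951475176
9816 (array([ 669.1, -173.2]), array([72.4, 82.7]), 0.1)
```

>>> servo_tool([
  [0.3,0,1.5,0,0],
  [0.3,0,1.5,0,0],
  [0.55,0,1.5,0,0],
  [0.6,0,1.5,0,0],
  [0.6,0,1.5,0,0],
  [0.6,0,1.5,0,0],
  [0.6,0,-15,0,0],
  [0.6,0,-35,0,0],
  [0.6,0,-35,0,0],
  [0.6,0,-35,0,0],
])

```text
clock: 42.63
tcp_pos: [670.4, -173.6, 453.4]
ee_rot: [-0.497, 0.5, 0.502, -0.501]
ft_force: [0.1, -0.9, -0.2]
gripper_width: 0.601
```

>>> servo_tool([
  [0,0,0,0,0],
  [0,0,0,0,0],
  [0,0,0,0,0],
  [0,0,0,0,0],
  [0,0,0,0,0],
  [0,0,0,0,0],
  [0,0,0,0,0],
  [0,0,0,0,0],
  [0,0,0,0,0],
  [0,0,0,0,0],
])

```text
clock: 43.47
tcp_pos: [670.1, -173.5, 451.8]
ee_rot: [-0.498, 0.498, 0.502, -0.502]
ft_force: [0.4, -0.8, -0.4]
gripper_width: 0.004
```

```bash
python3 -c "
from h import *
tag()"
```

```text
t 43.47 grasp [ 670.2 -173.5  271.8] yaw 0.4 F [ 0.4 -0.8 -0.4] w 0.004 -> shift [ 0.2 36.8  0.7] twist -0.1
[316, 253] 2196 (array([ 660.7, -173.4]), array([ 0.7, 24.9]), 0.5) 278.0247456661559
[128, 388] 1720 (array([ 784. , -319.5]), array([ 3.7, 60.6]), 5.3) 221.33598312898943
8165 (array([ 666.8, -173.3]), array([67.1, 82.5]), 0.2)
```

>>> servo_tool([
  [0,0,15,0,0],
  [0,0,25,0,0],
  [0,0,29,0,0],
  [0,0,32,0,0],
  [0,0,34,0,0],
  [0,0,36,0,0],
  [0,0,38,0,0],
  [0,0,40,0,0],
  [0,0,40,0,0],
])

```text
clock: 44.27
tcp_pos: [670.2, -173.4, 411.8]
ee_rot: [-0.498, 0.498, 0.502, -0.502]
ft_force: [-2.0, 1.2, 3.4]
gripper_width: 0.003
```

>>> servo_tool([
  [0,0,1,0,0],
  [0,0,2,0,0],
  [0,0,3,0,0],
  [0,0,3,0,0],
])

```text
clock: 44.6
tcp_pos: [670.1, -173.4, 410.4]
ee_rot: [-0.498, 0.499, 0.502, -0.502]
ft_force: [-5.3, 1.2, 8.9]
gripper_width: 0.005
```

>>> servo_tool([
  [0,0,1,0,0],
  [0,0,2,0,0],
  [0,0,3,0,0],
  [0,0,3,0,0],
  [0,0,3,0,0],
])

```text
clock: 45.02
tcp_pos: [669.9, -173.3, 410.3]
ee_rot: [-0.497, 0.499, 0.502, -0.501]
ft_force: [-8.4, 2.9, 16.5]
gripper_width: 0.008
```

>>> servo_tool([
  [0,0,-20,0,0],
  [0,0,-50,0,0],
  [0,0,-60,35,0],
  [0,0,-60,70,0],
  [0,0,-60,105,0],
  [0,0,-60,105,0],
  [0,0,-60,105,0],
])

```text
clock: 45.6
tcp_pos: [564.0, -174.2, 464.7]
ee_rot: [-0.499, 0.499, 0.501, -0.501]
ft_force: [0.4, -0.7, 0.2]
gripper_width: 0.004
```

Run:
```python
from h import *
go([600,-173,300],0.5)
for n in('scene','side'):
    d=read_camera(n);P=cloud(d);cv2.imwrite(f'pics/l_{n}.png',d['color'])
    for ce,m in blobs(mask(d['color'],'orange')&(P[...,2]>195)&(P[...,0]>600)&(P[...,0]<720)&(abs(P[...,1]+173)<60),10): print(n,ce,m.sum(),P[m].mean(0).round(1),rect(P[m]))
a=np.hstack([cv2.imread('pics/l_scene.png')[170:320,290:440],cv2.imread('pics/l_side.png')[150:300,240:390]]);cv2.imwrite('pics/c10.png',cv2.resize(a,(800,400),interpolation=2))
s,d,P=look('w10');z=d['z_map']
for h in(63,127,159,191):
    n=(P[...,0]>540)&(P[...,0]<630)&(abs(P[...,1]+173)<25)&(z>0)&(abs(P[...,2]-h)<2.5)
    if n.sum()>20: print(h,n.sum(),P[n].mean(0).round(1),rect(P[n]))
```

```text
t 45.6 grasp [ 564.  -174.2  284.7] yaw 0.3 F [ 0.4 -0.7  0.2] w 0.004 -> shift [  1.  -15.3 -36. ] twist -0.2
scene [375, 215] 111 [ 667.8 -175.2  211. ] (array([ 670.1, -173.7]), array([46.6, 30.6]), 89.4)
side [288, 207] 43 [ 672.8 -173.   207.5] (array([ 673.2, -172.4]), array([30.5, 47.6]), 0.5)
63 68 [ 560.3 -173.6   62.7] (array([ 560.7, -173.6]), array([ 6.5, 10.5]), 0.7)
159 27 [ 557.9 -173.2  157.6] (array([ 558.2, -173.4]), array([ 1.8, 10.3]), 0.8)
191 322 [ 569.7 -173.4  189.2] (array([ 568.4, -173.4]), array([23.2, 10.9]), 0.2)
```

View pics/c10.png

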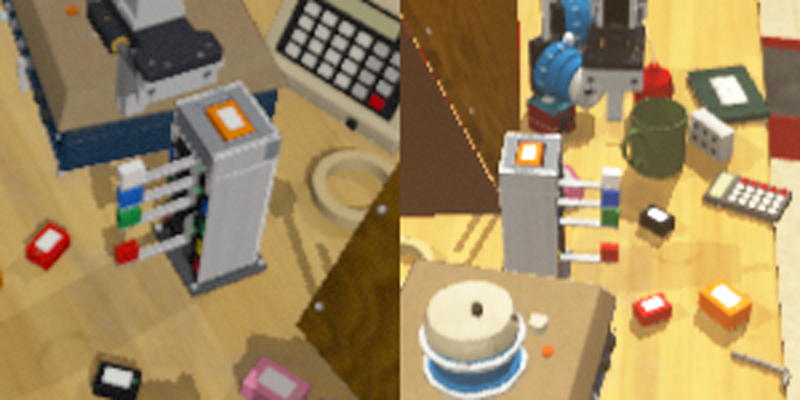

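The crop shows the orange tag flush in the recess at (230,120), four paddles stacked home, and the gripper clear of everything.

```bash
python3 -c "
from workcell import *
print(sign_off())"
```

```text
the job is handed in; nothing more can be done
None
```

The four paddles on the bench (red, green, blue, white; there was no yellow) are home in their slots. The small orange tag block is pressed flush in the cassette recess. I handed the job in at about 46 s on the robot's clock, and the hand-in gives no verdict.

**Paddles:** I inserted them bottom slot first, pushed each until it pressed on the back wall (about 4–9 N), then lowered and released it. In the wrist views afterwards, red, green, blue and white tabs read x 568, y -173 to -174, within about 2 mm of where home puts them. The white tab top measured 189 mm where 191 was expected. In the last view the other tabs were partly hidden, so that check rests on the earlier views and the final picture of all four parallel.

**Tag block:** It stopped moving at 16.5 N. The scene camera then measured its top at 211.0 mm, level with the cassette top, about 1 mm off centre. The side camera disagreed, reading the top at 207.5 mm and about 4 mm off in x. It also reads the cassette top itself 2–3 mm low, so I relied on the wrist and scene cameras.

**Bystanders:** The mug, oil can and gauge block stood upright in the last pictures, and I never brought the arm near them. I did not measure how far, if at all, they moved. The gripper was clear of everything at hand-in.

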